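# Open a sloping console: push and turn its latch with the T-key, raise the panel

## Task

Open the grey control console for the electrician: take the T-handled key from its wooden stand and set it fully home on the brass spindle of the sloping panel. The latch is a push-and-turn one: push the spindle in against its spring, turn it a quarter turn anticlockwise and let it spring out again. Leave the key on the spindle, swing the panel up to its stop by the black bow handle (it stays by itself), and do not shift the screwdriver or the marker beside it.

Things in the scene. Friction and masses are not known exactly. Their poses are not given: they have to be found in the camera images.
- console: The fixed control console: grey steel box 190 mm deep (x), 150 mm wide (y), 60 mm high in front, 168 mm at the back. Origin at the centre of its underside; its low front faces its own -x. Its white sloping lid is the access panel, 198 x 148 mm, which rises to the back at 0.56 rad (32 degrees) when closed and is hinged along its upper rear edge, so it opens like a car bonnet.
- panel_hinge (a point): Middle of the panel's hinge line (upper rear edge), at the face of the panel. The frame turns with the panel: y is the hinge axis, z points out of the panel's face, -x runs down the panel to its free lower edge 200 mm away.
- panel (a joint): Opening angle of the panel, rad: 0 closed, 1.1 at its stop. A stiff friction hinge (about 1.25 N m, some 14 N at the handle) holds the panel wherever it is left. While the latch is locked its tongue lies under the frame and the panel cannot be raised by more than about 0.02.
- handle (a point): Centre of the black bow handle's bar: round, 10 mm thick, along y (parallel to the hinge), about 44 mm free between its legs, bar centre 41 mm above the panel's face. It lies 160 mm down the panel from the hinge line and 40 mm to the -y side of the panel's middle. The frame turns with the panel (z out of the face).
- spindle_tip (a point): Tip of the latch's brass spindle, on its axis: a 16 mm square stub standing 32 mm out of the panel's face, 160 mm down the panel from the hinge line, 30 mm to the +y side of its middle; the last 5 mm are a cone narrowing to 9 mm. z points out along the spindle, square to the panel; x and y are along its flats. The frame moves and turns with the latch.
- spindle_base (a point): Point on the spindle's axis 22 mm under its tip, where the socket's mouth lies when the key is fully home (the spindle's tip against the bottom of the socket). With the spindle out it is 10 mm above the panel's face and 6 mm above the steel washer round the spindle. Same axes as the tip.
- latch (a joint): Angle of the cam latch, rad: 0 locked, 1.571 unlocked, growing anticlockwise as seen from outside the panel. Starts at 0 to 0.1. Turns stiffly (0.12 N m) and stays where it is left. With the spindle out a lug stops it at about 0.2; pushed in by 4.5 mm or more it passes, and beyond about 1.2 it can spring out again. From about 1.0 its tongue is clear of the frame.
- latch_push (a joint): How far the spindle is pushed in, m: 0 out, 0.006 at its hard stop. The spring pushes out with 6 N at 0 and 1 N more for each mm (12 N at the stop).
- key: Loose T-handled square key, 76 mm tall, 0.12 kg. Origin at the middle of the socket's mouth, z along the stem to the handle. Steel socket 26 mm square, 18 mm hole, 22 mm deep (1 mm of play round the spindle, 0.13 rad in turning), sides along x and y; fits in any of four quarter positions. Stem 14 mm thick. Black cross-bar 84 mm long (x), 14 wide (y), 14 high. Starts upright in the stand.
- key_bar (a point): Centre of the key's black cross-bar, 68 mm above the socket's mouth; axes as the key's.
- stand: The key's fixed wooden stand, a block 64 x 64 x 28 mm on the bench with a 30 mm square hole, 16 mm deep, that holds the socket. Origin at the centre of its underside.
- marker: Loose black and red marker, 128 mm long, lying on the bench; bystander.
- screwdriver: Loose screwdriver with a red grip, 209 mm long, lying on the bench; bystander.

How it is judged:
On the way, in this order (a step that is already met when the one before it is completed fails the run):
1. the key's socket is fully home on the still locked spindle (distance between key and spindle_base below 0.005 m and angle between the z axis of key and the z axis of spindle_tip, either way round below 0.2 rad and value of joint latch below 0.3 rad), for 0.1 s.
2. the latch is turned a quarter turn with the key on it and has sprung out again, the panel still down (value of joint latch above 1.15 rad and value of joint latch_push below 0.0015 m and distance between key and spindle_base below 0.007 m and value of joint panel below 0.1 rad), for 0.1 s.
3. the panel is swung up to its stop (value of joint panel above 1 rad), for 0.2 s.
At the end, for the whole second after the job is handed in: the panel is up within 0.1 rad of its stop (angle above 1.0) and at rest, the latch is turned beyond 1.15 and out again (pushed in by less than 1.5 mm), and the key is at rest on the spindle, its mouth within 8 mm of the fully-home point (value of joint panel above 1 rad and value of joint latch above 1.15 rad and value of joint latch_push below 0.0015 m and distance between key and spindle_base below 0.008 m and linear speed of key below 0.02 m/s and velocity of joint panel below 0.05 rad/s); the robot touches nothing.
It fails at once if the marker on the bench is moved by over 30 mm (distance of marker from where it was at the start of the episode above 0.03 m).
It fails at once if the screwdriver on the bench is moved by over 30 mm (distance of screwdriver from where it was at the start of the episode above 0.03 m).
It also fails if it takes over 51 s, if anything falls off the work surface, if the arm or the gripper's body presses on something with over 40 N, if the wrist force passes 120 N, or if a joint passes its speed limit or range.

## Robot

A 7-joint arm with a two-finger parallel gripper is mounted at the origin on a cart in front of the work surface, level with it; the furniture and walls round the work are solid. World frame = base frame: x ahead of the robot, y to its left, z up, the work surface at z = 0. Lengths are in m, angles in rad, forces in N, time in s.
With the tool pointing down it reaches from about 0.425 to 0.95 m from the base axis. Payload 16.7 kg.
Tool frame: the origin (TCP) lies where the fingers leave the gripper's body, on its centre line; the fingertips stand robot.tip_reach ahead of it and the grasp point (between the pads) lies 78 mm ahead of it (robot.tip_reach is the distance from the TCP to the fingertips, in m); x points along the fingers, y is the direction in which the jaws open and shut, and the axes are right-handed (so a half turn about x gives the same grasp; the last joint's range is limited). The gripper opens to 94 mm and grips with 3 to 60 N. Pads are 16 mm wide; open, the fingers measure 119 mm over their backs; the gripper's body (75 mm by 177 mm) begins 78 mm behind the grasp point.
Start: joints at [-1.401, 0.426, 0.074, 1.606, -0.034, 1.111, -0.067], TCP at [0.212, 0.641, 0.303] pointing down, gripper open.
Joint ranges: [-2.85, 2.85], [-0.5, 2.14], [-1.23, 1.37], [0.21, 2.46], [-1.02, 4.16], [0.16, 2.05], [-2.73, 2.73]. Speed limits (rad/s): [1.89, 1.89, 2.39, 2.39, 3.01, 3.01, 3.01].

## Interface

Orientations are given as a rotation vector (axis times angle).
In Python, from station import robot gives the robot as it stands.
- The arm moves only by the tool play_rows, never from a script. Its argument "commands" is a list of rows, each a list of 5 numbers: the finger opening in m, from 0 to 0.094, then the shift along the world's x, y, z in m, then the turn about the world's z in rad. A call has 1 to 8 rows; each row is the pose to reach, as a shift and turn from the pose commanded when the call began; what a row does not reach only later rows make up. A row lasts 1/12 s, in which the tool goes at most 41.7 mm and 7.16 degrees, less where a joint would pass 70% of its speed; a pose out of reach is approached as far as the arm can. A call with a gripper value outside its range is refused whole. The fingers move at their own pace and stop on an object; the grip force is fixed at half the most. Time passes only in rows, so rows that repeat a pose let the fingers close. It gives the time, the measured TCP pose, the force and the opening at its end, in the units of the state.
- robot.sense(): the state, without advancing time (a new reading comes with each control period).
- robot.get_image(name): name is "scene" or "top" or "wrist"; returns a dict with "image" (400x640x3 uint8, blue, green, red), "fx", "fy", "cx", "cy" (pixels), "view" (4x4, takes a point from world to camera coordinates); the wrist camera has in their place "hand_eye" (4x4, takes a point from camera to tool coordinates, whose origin is the TCP and whose axes are the tool frame's). Camera axes: x right, y down, z forward; pixel columns grow to the right and rows downward; lengths in m; the calibration is good to about 2 mm. A picture is of the moment at which its call begins: read the wrist's pose just before it. There is no depth.
- robot.finish_job(): hands the job in, once; it reports no verdict.
Trained networks look in a picture, given as the dict that the camera call returned (one of the last four; its "shot" number tells which), for a name from the list of things; names that differ only in an ending like _2 or _b are one class to them, and where a whole thing is asked for, a point or a joint stands for the part that bears it (a point fixed in the world has none). Each returns a list of dicts, best first, with "confidence" (0 to 1); they miss things now and then, are a little off and sometimes report something else, mostly with a low value. They report only what shows in the picture. A call takes as long as a camera call.
- robot.spot_in(picture, label): "position" ([x, y, z] in m, in the coordinates of the camera as it stood for that picture, good to about 4 mm: the middle of the surface that is visible of it).
- robot.mark_of(picture, label): "position" ([x, y, z] in m, in the coordinates of the camera as it stood for that picture, good to about 4 mm: a listed point, or the origin of a listed thing).
The state is a dict: "t": time; "joint_pos": joint angles; "dq": joint speeds; "joint_efforts": joint torques, N m; "ee_pos": TCP position; "eef_rot": TCP orientation; "force": force on the tool from outside, world axes, zero at the start; "ft_torque": the same for the moment, N m; "finger_gap": finger opening in m.
Only numpy, scipy, OpenCV 4.12 (cv2) and the standard library are available. Lean on these libraries where they do the work, as an engineer would, in place of code of your own. Each camera call takes 0.05 s, during which the arm holds its last target.

## Working session

There is one attempt and no reset: what is moved stays moved. The work goes in short steps, Python scripts to look and compute and a tool call to move; the robot and the scene stay as the last step left them, time stands still between calls to the robot, and variables do not carry over. Pictures are saved under pics/ and viewed, and the job is handed in when it is done.

Besides the shell and the picture viewer there is one more tool, called after "Request:" as a command line: name --pt "numbers of a row" for each row, then --argument value for the rest. play_rows: Moves the arm, as the interface text tells. Its arguments: {"type":"object","properties":{"commands":{"type":"array"}},"required":["commands"]}

```bash
ls; mkdir -p pics; cat > h.py <<'E'
import numpy as np,cv2
from scipy.spatial.transform import Rotation as R
from station import robot
def cam2world(pic,p,st=None):
    p=np.append(p,1)
    if 'view' in pic: return (np.linalg.inv(np.array(pic['view']))@p)[:3]
    T=np.eye(4);T[:3,:3]=R.from_rotvec(st['eef_rot']).as_matrix();T[:3,3]=st['ee_pos']
    return (T@np.array(pic['hand_eye'])@p)[:3]
E
python3 - <<'E'
from h import *
s=robot.sense();print({k:np.round(v,3) for k,v in s.items()},robot.tip_reach)
print(R.from_rotvec(s['eef_rot']).as_matrix().round(3))
for n in ['scene','top']:
    p=robot.get_image(n);cv2.imwrite(f'pics/{n}0.png',p['image'])
    for l in ['console','panel_hinge','handle','spindle_tip','spindle_base','key','key_bar','stand','marker','screwdriver']:
        for d in robot.mark_of(p,l)[:2]: print(n,l,cam2world(p,d['position']).round(4),round(d['confidence'],2))
print(robot.sense()['t'])
E
```

```text
pics
{'t': np.float64(0.0), 'joint_pos': array([-1.401,  0.427,  0.074,  1.607, -0.034,  1.111, -0.067]), 'dq': array([ 0.001,  0.   ,  0.001,  0.001, -0.001, -0.001, -0.   ]), 'joint_efforts': array([-2.0000e-03, -9.3584e+01,  3.6660e+00, -4.5419e+01, -4.9000e-02,
        2.0000e-02,  0.0000e+00]), 'ee_pos': array([0.211, 0.641, 0.302]), 'eef_rot': array([ 0.249,  1.556, -0.251]), 'force': array([ 0.158,  0.098, -0.714]), 'ft_torque': array([ 0.038,  0.007, -0.053]), 'finger_gap': np.float64(0.094)} 0.0972
[[-0.     0.313  0.95 ]
 [-0.001  0.95  -0.313]
 [-1.    -0.001  0.   ]]
scene console [ 0.4969 -0.0423 -0.0007] 0.85
scene panel_hinge [ 0.5042 -0.1164  0.1676] 0.95
scene handle [0.4484 0.033  0.1156] 0.62
scene spindle_tip [ 0.5038 -0.1195  0.166 ] 0.61
scene spindle_tip [0.5176 0.0426 0.112 ] 0.45
scene spindle_base [0.52   0.0264 0.0939] 0.65
scene key [0.3971 0.257  0.0121] 0.86
scene key_bar [0.3984 0.2562 0.0771] 0.69
scene stand [0.4004 0.2514 0.003 ] 0.74
scene stand [0.397  0.2577 0.0827] 0.36
scene marker [0.4797 0.1218 0.0051] 0.48
scene marker [ 0.5037 -0.1198  0.1681] 0.43
scene screwdriver [ 0.5743  0.2865 -0.0013] 0.47
top console [ 0.5007 -0.0392  0.0006] 0.71
top panel_hinge [ 0.5044 -0.1146  0.1643] 0.77
top handle [0.4477 0.0332 0.1154] 0.92
top handle [0.3989 0.2457 0.0138] 0.74
top spindle_tip [0.5197 0.0427 0.1063] 0.49
top spindle_tip [0.4803 0.1136 0.0032] 0.36
top spindle_base [0.5174 0.0232 0.087 ] 0.66
top key_bar [0.3994 0.2553 0.0777] 0.59
top stand [0.397  0.2503 0.0009] 0.92
top marker [0.4769 0.1142 0.0021] 0.78
1.1
```

View pics/scene0.png

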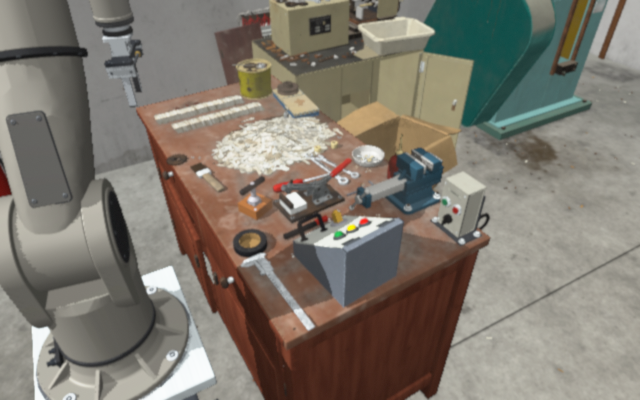

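View pics/top0.png

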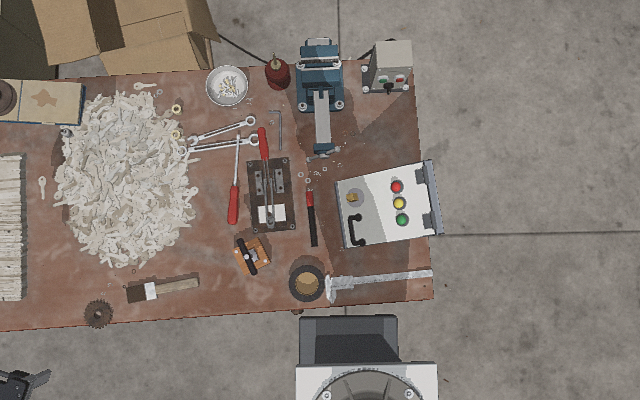

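```bash
cat > fit.py <<'E'
from h import *
from scipy.optimize import least_squares
a=.56
OFF={'panel_hinge':(0,0,0),'handle':(-.16,-.04,.041),'spindle_tip':(-.16,.03,.032),'spindle_base':(-.16,.03,.010)}
def Rp(psi,op=0): return R.from_euler('ZY',[psi,-(a-op)]).as_matrix()
def model(v,l,op=0):
    if l=='console': return None
    return v[:3]+Rp(v[3],op)@np.array(OFF[l])
def fit(obs):
    def f(v): return np.concatenate([(model(v,l)-p)*w/.004 for l,p,w in obs])
    s=least_squares(f,[.5,-.115,.167,-1.6],loss='soft_l1')
    return s.x,[(l,((model(s.x,l)-p)*1000).round(1)) for l,p,w in obs]
E
python3 - <<'E'
from fit import *
obs=[]
for n in ['scene','top']:
  for _ in range(3):
    p=robot.get_image(n)
    for l in OFF:
        for d in robot.mark_of(p,l)[:3]:
            w=cam2world(p,d['position'])
            ref=model([.504,-.115,.167,-1.6],l)
            if np.linalg.norm(w-ref)<.05: obs.append((l,w,d['confidence'])); break
v,r=fit(obs);print(v.round(4))
for x in r:print(*x)
for l in OFF: print(l,model(v,l).round(4))
im=p['image'][150:300,190:450];cv2.imwrite('pics/topc.png',cv2.resize(im,None,fx=3,fy=3,interpolation=cv2.INTER_CUBIC))
print(robot.sense()['t'])
E
```

```text
[ 0.5067 -0.1174  0.1659 -1.4493]
panel_hinge [2.2 1.6 1.1]
handle [-1.8  1.2 -0.3]
spindle_tip [ 0.1 -2.  -3.3]
spindle_base [ 1.6  1.9 -5.7]
panel_hinge [ 3.9  1.3 -0.7]
handle [ 0.1 -0.1  1.2]
spindle_tip [-0.4 -1.2 -1.6]
spindle_base [-1.4 -1.1 -6.1]
panel_hinge [ 0.3  3.  -2. ]
handle [-1.4  1.3  0.5]
spindle_tip [ 2.1 -1.8 -4.3]
spindle_base [-1.7  0.4 -3.7]
panel_hinge [ 1.  -1.9 -0.2]
handle [0.2 2.1 0.6]
spindle_tip [ 1.5 -4.6 -1. ]
spindle_base [-1.7  0.9  1.5]
panel_hinge [-2.7 -1.1  2.8]
handle [-1.3  0.9  1.6]
spindle_tip [ 1.3 -3.8  0.5]
spindle_base [2.6 0.9 3.7]
panel_hinge [-4.1 -2.1  0.8]
handle [-2.6 -1.8  2.1]
spindle_tip [ 1.2 -4.7 -2. ]
spindle_base [ 2.7 -1.2  3.3]
panel_hinge [ 0.5067 -0.1174  0.1659]
handle [0.4479 0.0339 0.1157]
spindle_tip [0.518  0.0377 0.108 ]
spindle_base [0.5194 0.0261 0.0894]
2.6
```

View pics/topc.png

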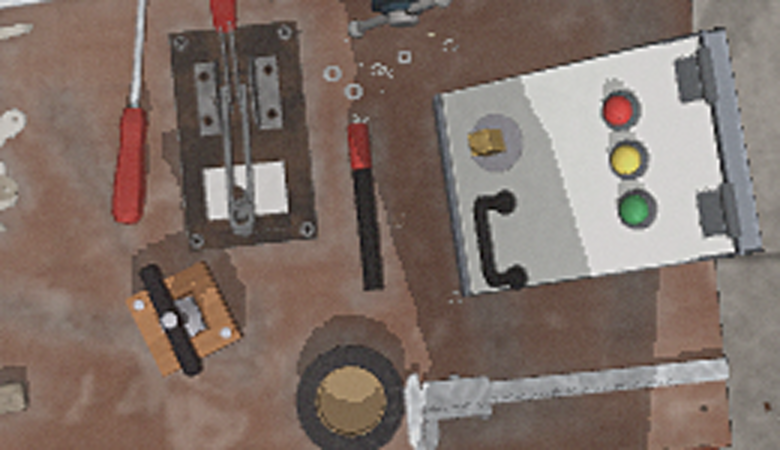

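Request:
play_rows --pt "0.094 0.03 -0.04 0 0" --pt "0.094 0.06 -0.08 0 0" --pt "0.094 0.09 -0.12 0 0" --pt "0.094 0.11 -0.16 0 0" --pt "0.094 0.13 -0.2 0 0" --pt "0.094 0.15 -0.24 0 0" --pt "0.094 0.16 -0.28 0 0" --pt "0.094 0.17 -0.31 0 0"

```text
t: 3.27
ee_pos: [0.3747, 0.3506, 0.3028]
eef_rot: [0.251, 1.556, -0.25]
force: [1.2, 1.3, 0.5]
finger_gap: 0.0939
```

```bash
cat > look.py <<'E'
import sys
from h import *
def look(name,labels,cam='wrist',k=1):
    st=robot.sense();p=robot.get_image(cam);cv2.imwrite(f'pics/{name}.png',p['image'])
    for l in labels:
        for d in robot.mark_of(p,l)[:2]: print(cam,l,cam2world(p,d['position'],st).round(4),round(d['confidence'],2))
    return st,p
E
python3 - <<'E'
from look import *
st,p=look('w1',['key','key_bar','stand'])
st,p=look('w2',['key','key_bar','stand'])
print(robot.sense()['t'],st['ee_pos'].round(4))
E
```

```text
wrist key [0.3967 0.2539 0.0125] 0.65
wrist key_bar [0.3941 0.247  0.0799] 0.71
wrist stand [0.3999 0.254  0.0016] 0.69
wrist key [0.3978 0.2539 0.0116] 0.89
wrist key_bar [0.3963 0.25   0.0774] 0.68
wrist stand [0.3984 0.2541 0.0015] 0.72
3.6667 [0.3745 0.3518 0.3031]
```

View pics/w2.png

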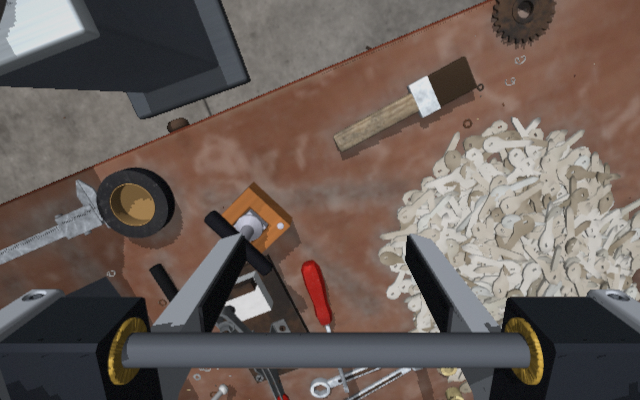

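```bash
python3 - <<'E'
from look import *
st=robot.sense();p=robot.get_image('wrist')
T=np.eye(4);T[:3,:3]=R.from_rotvec(st['eef_rot']).as_matrix();T[:3,3]=st['ee_pos']
C=T@np.array(p['hand_eye'])
def ray(u,v,z):
    d=C[:3,:3]@np.array([(u-p['cx'])/p['fx'],(v-p['cy'])/p['fy'],1]);return C[:3,3]+d*(z-C[2,3])/d[2]
a,b=ray(212,217,.087),ray(268,268,.087)
print(a,b,(a+b)/2,np.linalg.norm(a-b),np.degrees(np.arctan2(*(a-b)[1::-1])))
# crop
im=p['image'][180:300,180:330];cv2.imwrite('pics/w3.png',cv2.resize(im,None,fx=5,fy=5,interpolation=cv2.INTER_CUBIC))
print(C.round(3))
# top camera
p=robot.get_image('top');C=np.linalg.inv(np.array(p['view']))
for (u1,v1),(u2,v2) in [((240,240),(254.3,273.3))]:
    a,b=ray(u1,v1,.087),ray(u2,v2,.087);print(a,b,(a+b)/2,np.linalg.norm(a-b),np.degrees(np.arctan2(*(a-b)[1::-1])))
E
```

```text
[0.36123009 0.24549022 0.087     ] [0.42805636 0.27665595 0.087     ] [0.39464322 0.26107309 0.087     ] 0.0737363731669248 -154.99709424389383
[[ 0.312  0.911  0.271  0.294]
 [ 0.95  -0.299 -0.088  0.381]
 [ 0.001  0.285 -0.959  0.385]
 [ 0.     0.     0.     1.   ]]
[0.43299941 0.26661858 0.087     ] [0.36274374 0.23703997 0.087     ] [0.39787158 0.25182928 0.087     ] 0.07622829940769964 22.831770724429887
```

View pics/w3.png

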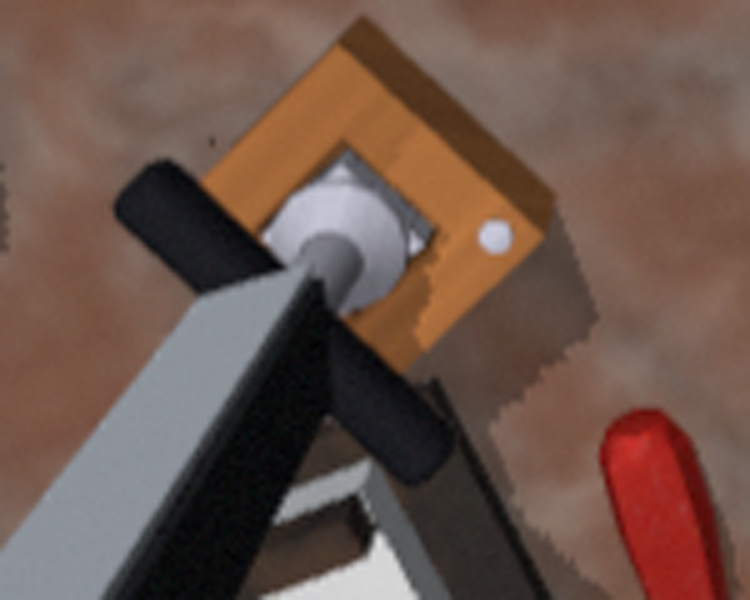

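Request:
play_rows --pt "0.094 0.004 -0.02 0 0.12" --pt "0.094 0.008 -0.04 0 0.24" --pt "0.094 0.012 -0.06 -0.01 0.36" --pt "0.094 0.016 -0.08 -0.025 0.48" --pt "0.094 0.02 -0.09 -0.04 0.6" --pt "0.094 0.0225 -0.098 -0.055 0.733" --pt "0.094 0.0225 -0.098 -0.063 0.733" --pt "0.094 0.0225 -0.098 -0.063 0.733"

```text
t: 4.43
ee_pos: [0.396, 0.2545, 0.2383]
eef_rot: [-0.323, 1.549, 0.321]
force: [0.6, -0.3, 0.4]
finger_gap: 0.094
```

```bash
python3 - <<'E'
from look import *
st,p=look('w4',['key','key_bar','stand'])
print(robot.sense()['t'],st['ee_pos'].round(4),R.from_rotvec(st['eef_rot']).as_matrix().round(3).tolist(),st['joint_pos'].round(2))
E
```

```text
wrist key [0.3966 0.2541 0.0119] 0.91
wrist key_bar [0.3962 0.2521 0.0801] 0.6
wrist stand [0.4    0.2557 0.0052] 0.92
4.6333 [0.396  0.2545 0.2383] [[-0.002, -0.399, 0.917], [-0.002, 0.917, 0.399], [-1.0, -0.001, -0.002]] [-0.87  0.17  0.18  2.12 -0.04  0.85  1.32]
```

View pics/w4.png

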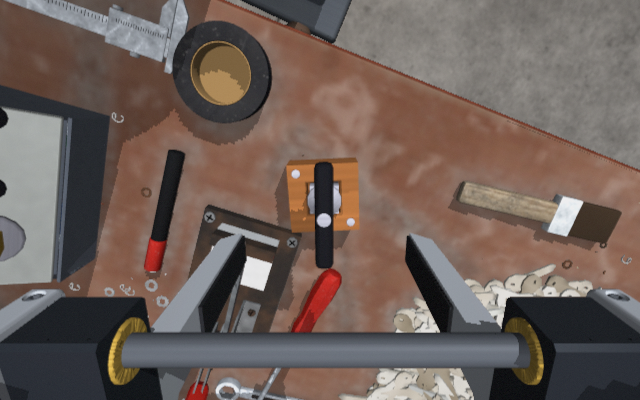

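Request:
play_rows --pt "0.094 0 0 -0.03 0" --pt "0.094 0 0 -0.06 0" --pt "0.094 0 0 -0.08 0" --pt "0.05 0 0 -0.08 0" --pt "0.0 0 0 -0.08 0" --pt "0.0 0 0 -0.08 0" --pt "0.0 0 0 -0.08 0" --pt "0.0 0 0 -0.08 0"

```text
t: 5.3
ee_pos: [0.3971, 0.2551, 0.161]
eef_rot: [-0.324, 1.544, 0.326]
force: [-0.3, -0.3, 0.3]
finger_gap: 0.0641
```

Request:
play_rows --pt "0.0 0 0 0 0" --pt "0.0 0 0 0 0"

```text
t: 5.47
ee_pos: [0.3967, 0.2547, 0.1603]
eef_rot: [-0.324, 1.545, 0.325]
force: [0.6, -0.1, 0.1]
finger_gap: 0.0509
```

Request:
play_rows --pt "0.0 0 0 0 0" --pt "0.0 0 0 0 0" --pt "0.0 0 0 0 0" --pt "0.0 0 0 0 0" --pt "0.0 0 0 0 0" --pt "0.0 0 0 0 0" --pt "0.0 0 0 0 0"

```text
t: 6.05
ee_pos: [0.3965, 0.2545, 0.1596]
eef_rot: [-0.325, 1.546, 0.325]
force: [-0.7, -0.1, -0.9]
finger_gap: 0.0139
```

Request:
play_rows --pt "0.0 0 0 0.0085 0" --pt "0.0 0 0 0.0085 0" --pt "0.0 -0.0046 -0.002 0.009 0" --pt "0.0 -0.011 -0.0048 0.0095 0" --pt "0.0 -0.0183 -0.008 0.0095 0" --pt "0.0 -0.0257 -0.0112 0.008 0" --pt "0.0 -0.034 -0.0148 0.005 0" --pt "0.0 -0.034 -0.0148 0.005 0"

```text
t: 6.72
ee_pos: [0.3606, 0.2388, 0.1641]
eef_rot: [-0.326, 1.548, 0.325]
force: [1.8, -0.7, 1.2]
finger_gap: 0.014
```

```bash
python3 - <<'E'
from look import *
print({k:np.round(v,3) for k,v in robot.sense().items()})
st,p=look('s5',['key','key_bar'],'scene')
st,p=look('w5',['key','key_bar'])
E
```

```text
{'t': np.float64(6.717), 'joint_pos': array([-0.882,  0.232,  0.166,  2.263, -0.063,  0.652,  1.316]), 'dq': array([ 0.007,  0.016,  0.004, -0.038, -0.004,  0.026,  0.017]), 'joint_efforts': array([ -0.701, -55.617,   2.02 , -29.166,  -0.201,   0.192,  -0.29 ]), 'ee_pos': array([0.361, 0.239, 0.164]), 'eef_rot': array([-0.326,  1.548,  0.325]), 'force': array([ 1.773, -0.659,  1.236]), 'ft_torque': array([-0.113, -0.39 , -0.028]), 'finger_gap': np.float64(0.014)}
scene key_bar [0.3643 0.2413 0.0876] 0.56
scene key_bar [0.52   0.024  0.0888] 0.17
wrist key_bar [0.3658 0.2398 0.0892] 0.95
```

View pics/w5.png

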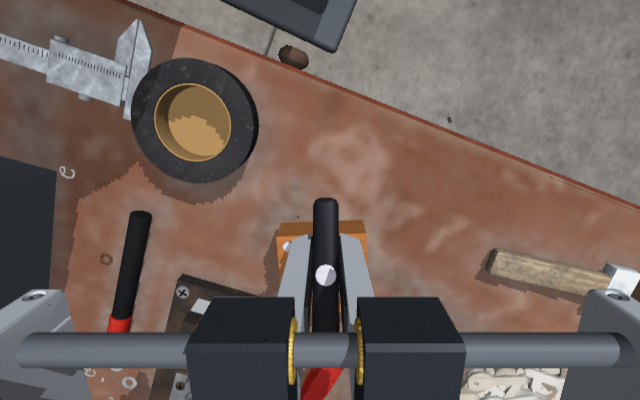

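Request:
play_rows --pt "0.0 0 0 0.03 0" --pt "0.0 0 0 0.065 0" --pt "0.0 0.01 -0.01 0.1 -0.12" --pt "0.0 0.03 -0.03 0.12 -0.24" --pt "0.0 0.05 -0.05 0.136 -0.36" --pt "0.0 0.07 -0.07 0.136 -0.48" --pt "0.0 0.09 -0.09 0.136 -0.6" --pt "0.0 0.11 -0.11 0.136 -0.72"

```text
t: 7.68
ee_pos: [0.4734, 0.1287, 0.301]
eef_rot: [0.245, 1.557, -0.244]
force: [-0.7, 2.0, -1.0]
finger_gap: 0.0139
```

Request:
play_rows --pt "0.0 0.015 -0.015 0 -0.12" --pt "0.0 0.03 -0.03 0 -0.24" --pt "0.0 0.04 -0.04 0 -0.36" --pt "0.0 0.04 -0.044 0 -0.48" --pt "0.0 0.04 -0.044 0 -0.6" --pt "0.0 0.04 -0.044 0 -0.72" --pt "0.0 0.04 -0.044 0 -0.84" --pt "0.0 0.04 -0.044 0 -0.96"

```text
t: 8.35
ee_pos: [0.5125, 0.0858, 0.3005]
eef_rot: [0.986, 1.336, -0.987]
force: [-0.9, 0.1, -1.6]
finger_gap: 0.0138
```

```bash
cat > st.py <<'E'
from look import *
def ps():
    s=robot.sense();m=R.from_rotvec(s['eef_rot']).as_matrix()
    print('t',round(float(s['t']),2),'ee',s['ee_pos'].round(4),'grasp',(s['ee_pos']+.078*m[:,0]).round(4),'yawdeg',round(np.degrees(np.arctan2(m[1,1],m[0,1])),1),'F',s['force'].round(1),'M',s['ft_torque'].round(2),'gap',round(float(s['finger_gap']),4),'q',s['joint_pos'].round(2))
E
python3 - <<'E'
from st import *
ps()
look('s6',['key','key_bar'],'scene')
look('t6',['key','key_bar','spindle_tip','handle'],'top')
look('w6',['key','key_bar','spindle_tip','spindle_base','handle','panel_hinge'])
E
```

```text
t 8.35 ee [0.5125 0.0858 0.3005] grasp [0.5125 0.0857 0.2225] yawdeg 17.1 F [-0.9  0.1 -1.6] M [-0.05  0.07 -0.02] gap 0.0138 q [-0.76  0.19  0.54  1.98 -0.11  1.01  0.13]
scene key [0.5216 0.0481 0.1643] 0.93
scene key [0.4045 0.25   0.0015] 0.48
scene key_bar [0.5113 0.0838 0.2228] 0.97
wrist key [0.5235 0.0481 0.167 ] 0.74
wrist key_bar [0.5081 0.0766 0.2244] 0.98
wrist handle [0.4451 0.0355 0.1138] 0.57
```

View pics/w6.png

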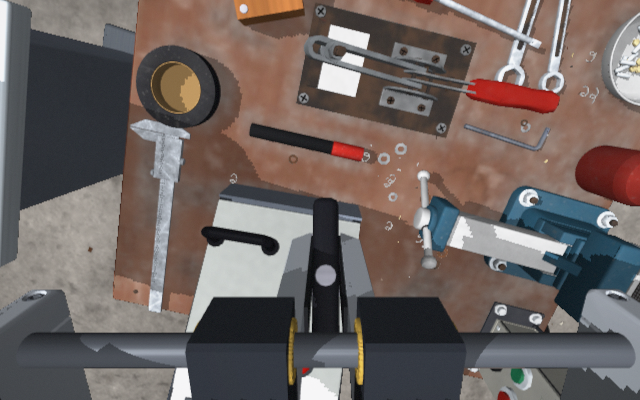

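View pics/s6.png

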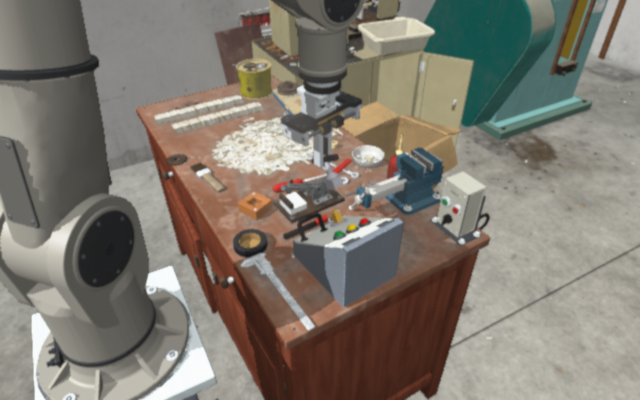

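Request:
play_rows --pt "0.0 0 0 -0.01 -0.09" --pt "0.0 0 -0.0015 -0.025 -0.177" --pt "0.0 0 -0.0015 -0.04 -0.177" --pt "0.0 0 -0.0015 -0.04 -0.177"

```text
t: 9.43
ee_pos: [0.5115, 0.0842, 0.2585]
eef_rot: [1.112, 1.268, -1.117]
force: [-0.2, 0.0, -1.4]
finger_gap: 0.0139
```

```bash
python3 - <<'E'
from st import *
ps()
st,p=look('s7',['key','key_bar','spindle_tip','spindle_base','handle'],'scene')
im=p['image'][180:280,270:400];cv2.imwrite('pics/s7c.png',cv2.resize(im,None,fx=6,fy=6,interpolation=cv2.INTER_CUBIC))
st,p=look('w7',['key','key_bar','spindle_tip','handle'])
im=p['image'][170:320,180:400];cv2.imwrite('pics/w7c.png',cv2.resize(im,None,fx=3.5,fy=3.5,interpolation=cv2.INTER_CUBIC))
E
```

```text
t 9.43 ee [0.5115 0.0842 0.2585] grasp [0.5113 0.0841 0.1805] yawdeg 7.3 F [-0.2  0.  -1.4] M [-0.05  0.12 -0.01] gap 0.0139 q [-0.76  0.24  0.55  2.02 -0.16  0.92  0.  ]
scene key [0.5131 0.0456 0.122 ] 0.54
scene key_bar [0.5116 0.0782 0.1827] 0.74
scene spindle_tip [0.5195 0.0391 0.1139] 0.43
scene spindle_base [0.5199 0.0249 0.0942] 0.44
scene handle [0.4467 0.0349 0.1166] 0.63
wrist key [0.5172 0.0454 0.1255] 0.84
wrist key_bar [0.5118 0.0739 0.1873] 0.95
wrist handle [0.4459 0.0358 0.1098] 0.95
```

View pics/w7c.png

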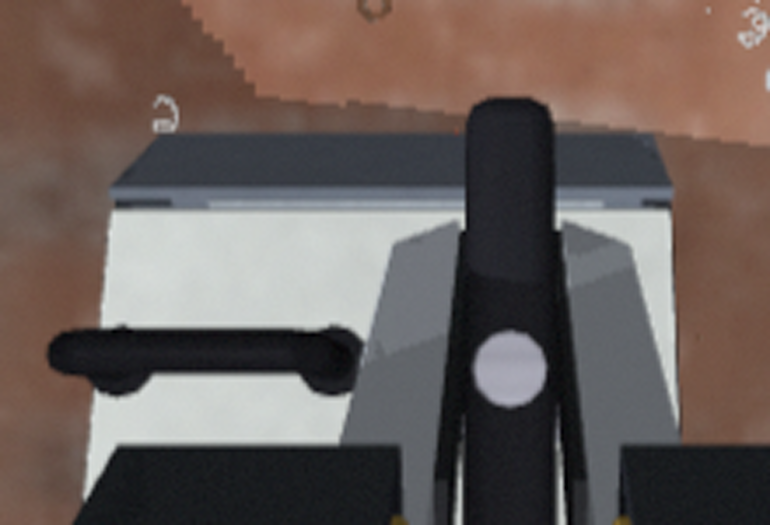

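View pics/s7c.png

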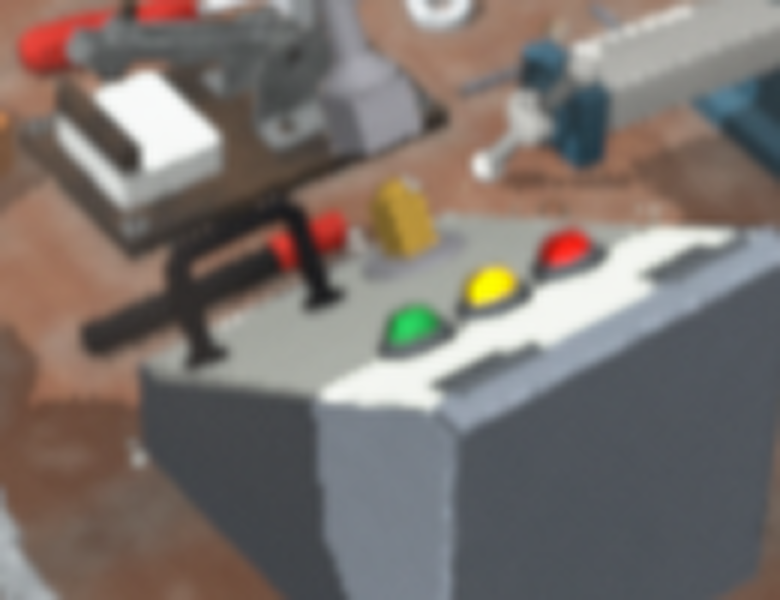

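```bash
python3 - <<'E'
from fit import *
v=[.5067,-.1174,.1659,-1.4493]
Rm=Rp(v[3]);n=Rm[:,2]
def proj(p,X):
    c=(np.array(p['view'])@np.append(X,1))[:3];return np.array([p['fx']*c[0]/c[2]+p['cx'],p['fy']*c[1]/c[2]+p['cy']])
H=np.array(v[:3])
pts=[H+Rm@np.array([-.16+a,.03+b,.027]) for a,b in [(-.008,-.008),(.008,-.008),(.008,.008),(-.008,.008)]]
face=[H+Rm@np.array(q) for q in [(-.2,-.074,0),(-.2,.074,0),(0,.074,0),(0,-.074,0)]]
tipq=[H+Rm@np.array([-.16+a,.03+b,.032]) for a,b in [(-.0045,-.0045),(.0045,-.0045),(.0045,.0045),(-.0045,.0045)]]
s=robot.sense();m=R.from_rotvec(s['eef_rot']).as_matrix();g=s['ee_pos']+.078*m[:,0]
M=g-.068*n
mouth=[M+Rm@np.array([a,b,0]) for a,b in [(-.013,-.013),(.013,-.013),(.013,.013),(-.013,.013)]]
hb=[H+Rm@np.array([-.16,-.04+b,.041]) for b in (-.022,.022)]
for cam,box,k in [('scene',(270,180,400,280),6),('top',(325,150,425,250),6)]:
    p=robot.get_image(cam)
    im0=cv2.imread('pics/top0.png') if cam=='top' else p['image']
    x0,y0,x1,y1=box
    im=cv2.resize(im0[y0:y1,x0:x1],None,fx=k,fy=k,interpolation=cv2.INTER_CUBIC)
    for P,c in [(pts,(255,0,0)),(tipq,(0,0,255)),(face,(0,255,255)),(mouth,(255,0,255)),(hb,(0,255,0))]:
        q=np.array([(proj(p,X)-[x0,y0]+.5)*k for X in P]).astype(np.int32);cv2.polylines(im,[q],True,c,1)
    cv2.imwrite(f'pics/ov_{cam}.png',im)
E
```

```text
(no output)
```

View pics/ov_scene.png

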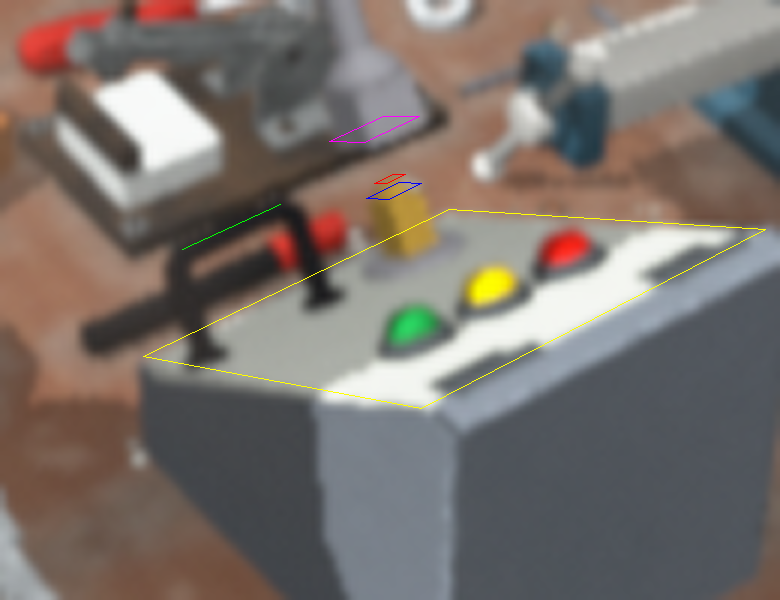

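View pics/ov_top.png

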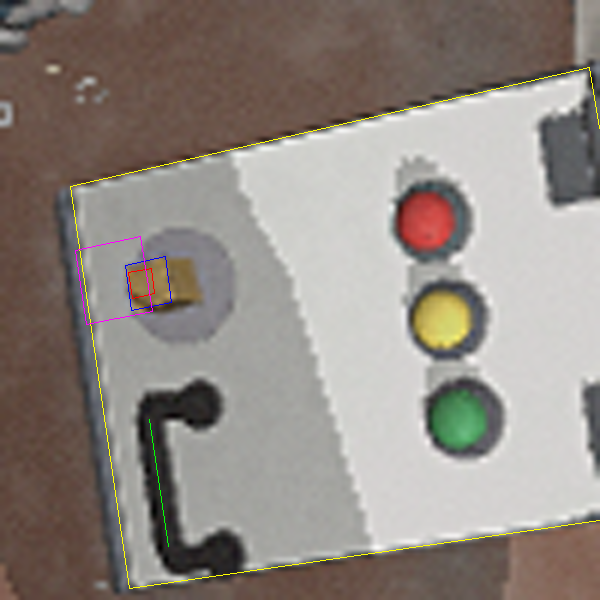

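```bash
python3 - <<'E'
from fit import *
v=[.5067,-.1174,.1659,-1.4493]
Rm=Rp(v[3]);n=Rm[:,2]
def proj(p,X):
    c=(np.array(p['view'])@np.append(X,1))[:3];return np.array([p['fx']*c[0]/c[2]+p['cx'],p['fy']*c[1]/c[2]+p['cy']])
s=robot.sense();m=R.from_rotvec(s['eef_rot']).as_matrix();g=s['ee_pos']+.078*m[:,0]
M=g-.068*n
p=robot.get_image('scene');x0,y0,x1,y1=310,170,360,225;k=11
im=cv2.resize(p['image'][y0:y1,x0:x1],None,fx=k,fy=k,interpolation=cv2.INTER_CUBIC);im2=im.copy()
for h in (0,.022):
    q=np.array([(proj(p,M+Rm@np.array([a,b,h]))-[x0,y0]+.5)*k for a,b in [(-.013,-.013),(.013,-.013),(.013,.013),(-.013,.013)]]).astype(np.int32);cv2.polylines(im2,[q],True,(255,0,255),1)
cv2.imwrite('pics/z8.png',np.hstack([im,im2])[:, :1100]) 
im=cv2.imread('pics/z8.png');cv2.imwrite('pics/z8.png',cv2.resize(im,None,fx=.72,fy=.72))
E
```

```text
(no output)
```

View pics/z8.png

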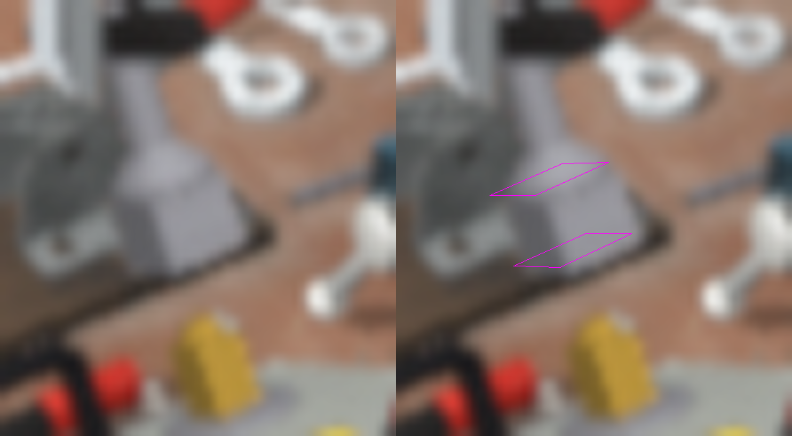

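Request:
play_rows --pt "0.0 0.0015 -0.006 -0.009 0" --pt "0.0 0.002 -0.0095 -0.0145 0" --pt "0.0 0.0027 -0.0137 -0.02 0" --pt "0.0 0.0027 -0.0137 -0.02 0"

```text
t: 10.47
ee_pos: [0.5152, 0.07, 0.2397]
eef_rot: [1.115, 1.267, -1.116]
force: [-0.1, 4.3, 4.9]
finger_gap: 0.0138
```

```bash
python3 - <<'E'
from st import *
ps()
st,p=look('s9',['key','key_bar','spindle_base'],'scene')
im=p['image'][170:250,290:390];cv2.imwrite('pics/s9c.png',cv2.resize(im,None,fx=7,fy=7,interpolation=cv2.INTER_CUBIC))
E
```

```text
t 10.47 ee [0.5152 0.07   0.2397] grasp [0.5151 0.07   0.1617] yawdeg 7.3 F [-0.1  4.3  4.9] M [1.29 0.2  0.04] gap 0.0138 q [-0.73  0.27  0.55  2.04 -0.18  0.88  0.06]
scene key [0.5194 0.0337 0.1041] 0.67
scene key [0.4036 0.2522 0.0033] 0.33
scene key_bar [0.5143 0.0671 0.1639] 0.61
scene key_bar [0.4792 0.1209 0.0031] 0.5
scene spindle_base [0.5225 0.0206 0.0876] 0.38
```

View pics/s9c.png

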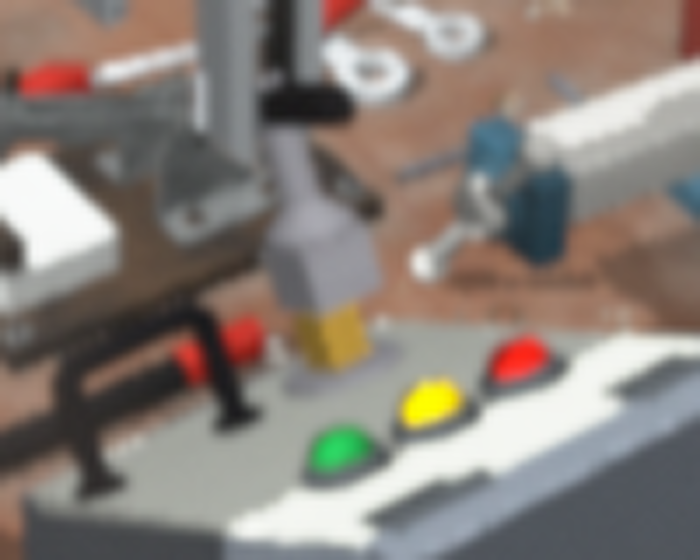

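Request:
play_rows --pt "0.0 0.0002 -0.0013 -0.0021 0" --pt "0.0 0.0003 -0.0026 -0.0042 0" --pt "0.0 0.0003 -0.0026 -0.0042 0"

```text
t: 10.92
ee_pos: [0.5156, 0.0687, 0.2366]
eef_rot: [1.115, 1.268, -1.113]
force: [-2.0, 7.1, 3.4]
finger_gap: 0.0138
```

Request:
play_rows --pt "0.0 0.0002 -0.0013 -0.0021 0" --pt "0.0 0.0003 -0.0026 -0.0042 0" --pt "0.0 0.0003 -0.0026 -0.0042 0"

```text
t: 11.17
ee_pos: [0.5163, 0.0667, 0.233]
eef_rot: [1.116, 1.268, -1.112]
force: [-3.9, 9.4, 15.4]
finger_gap: 0.0137
```

```bash
python3 - <<'E'
from st import *
ps()
st,p=look('s10',['key','key_bar','spindle_base'],'scene')
im=p['image'][170:250,290:390];cv2.imwrite('pics/s10c.png',cv2.resize(im,None,fx=7,fy=7,interpolation=cv2.INTER_CUBIC))
E
```

```text
t 11.17 ee [0.5163 0.0667 0.233 ] grasp [0.5164 0.0669 0.155 ] yawdeg 7.4 F [-3.9  9.4 15.4] M [ 2.36  1.26 -0.09] gap 0.0137 q [-0.71  0.28  0.55  2.04 -0.2   0.86  0.07]
scene key [0.5177 0.0322 0.0961] 0.82
scene key [0.5125 0.0656 0.1559] 0.15
scene key_bar [0.5162 0.0609 0.1575] 0.71
scene spindle_base [0.5216 0.0224 0.0867] 0.44
```

View pics/s10c.png

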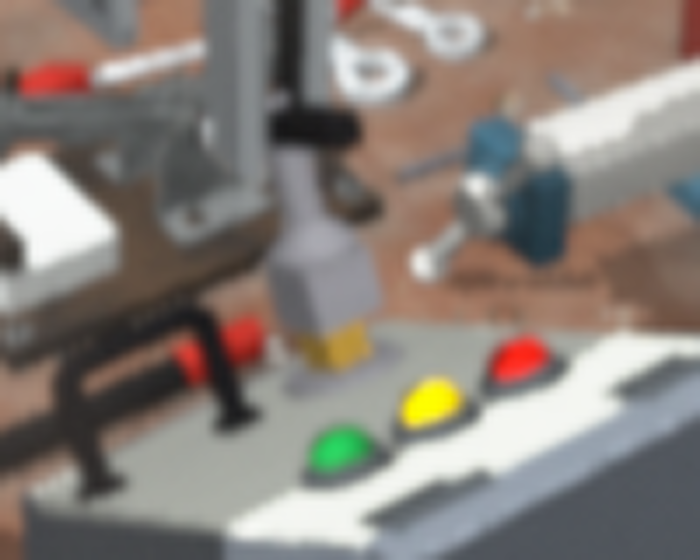

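Request:
play_rows --pt "0.0 -0.002 0 0 0" --pt "0.0 -0.002 0 0 0" --pt "0.0 -0.002 -0.0016 -0.0025 0" --pt "0.0 -0.002 -0.0016 -0.0025 0"

```text
t: 11.7
ee_pos: [0.5156, 0.0661, 0.2318]
eef_rot: [1.118, 1.267, -1.108]
force: [-4.3, 14.2, 30.4]
finger_gap: 0.0136
```

```bash
python3 - <<'E'
from st import *
ps()
st,p=look('s11',['key','key_bar'],'scene')
im=p['image'][170:250,290:390];cv2.imwrite('pics/s11c.png',cv2.resize(im,None,fx=7,fy=7,interpolation=cv2.INTER_CUBIC))
st,p=look('w11',['key','key_bar'],'wrist')
E
```

```text
t 11.7 ee [0.5156 0.0661 0.2318] grasp [0.5159 0.0664 0.1538] yawdeg 7.4 F [-4.3 14.2 30.4] M [ 3.23  1.13 -0.1 ] gap 0.0136 q [-0.71  0.28  0.55  2.05 -0.2   0.86  0.08]
scene key [0.5152 0.0324 0.0947] 0.63
scene key_bar [0.5155 0.0627 0.1576] 0.79
wrist key [0.5189 0.0303 0.0965] 0.83
wrist key_bar [0.5136 0.0591 0.1532] 0.83
```

View pics/s11c.png

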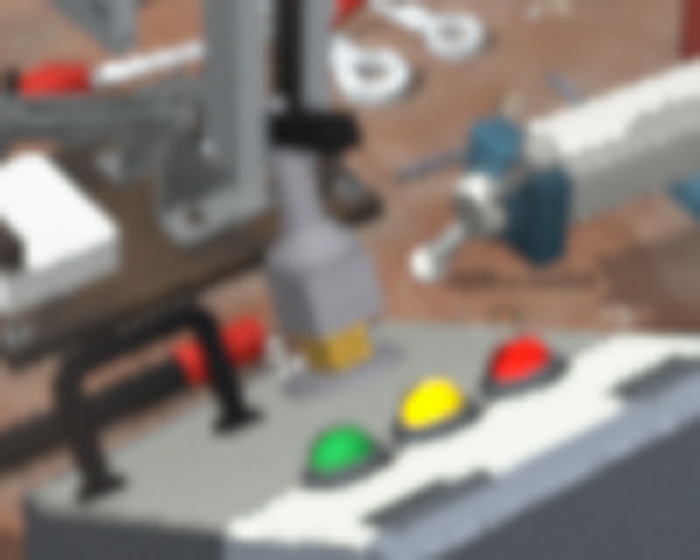

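View pics/w11.png

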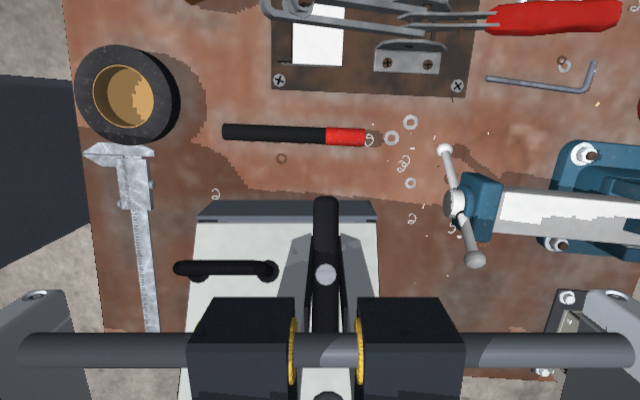

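Request:
play_rows --pt "0.0 0 0.0015 0.0025 0" --pt "0.03 0 0.0015 0.0025 0" --pt "0.03 0 0.0015 0.0025 0" --pt "0.03 0 0.0015 0.0025 0" --pt "0.03 0 0.0015 0.0025 0"

```text
t: 12.42
ee_pos: [0.5137, 0.0649, 0.232]
eef_rot: [1.114, 1.267, -1.115]
force: [0.3, -0.7, -0.4]
finger_gap: 0.0299
```

```bash
python3 - <<'E'
from st import *
ps()
st,p=look('s12',['key','key_bar'],'scene')
im=p['image'][170:250,290:390];cv2.imwrite('pics/s12c.png',cv2.resize(im,None,fx=7,fy=7,interpolation=cv2.INTER_CUBIC))
st,p=look('w12',['key','key_bar'],'wrist')
E
```

```text
t 12.42 ee [0.5137 0.0649 0.232 ] grasp [0.5136 0.0648 0.154 ] yawdeg 7.3 F [ 0.3 -0.7 -0.4] M [-0.13  0.09  0.05] gap 0.0299 q [-0.72  0.28  0.55  2.05 -0.19  0.86  0.07]
scene key [0.5183 0.0411 0.0974] 0.86
scene key_bar [0.5034 0.1017 0.1095] 0.62
wrist key [0.5183 0.0359 0.1034] 0.56
wrist key_bar [0.5012 0.1006 0.1084] 0.61
```

View pics/s12c.png

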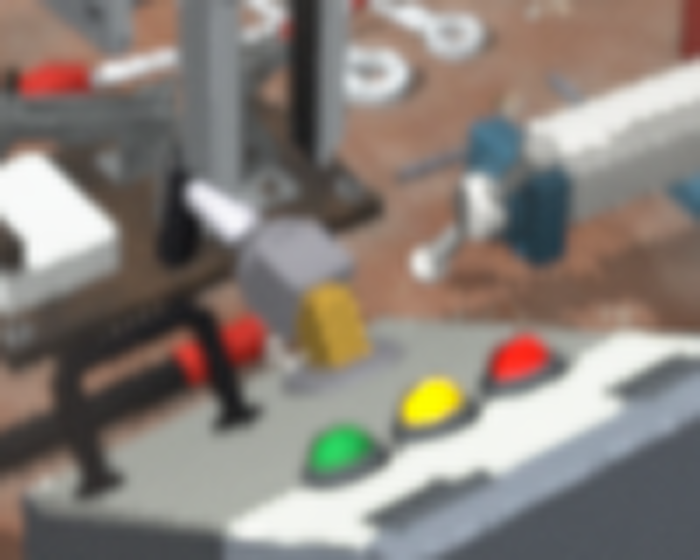

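View pics/w12.png

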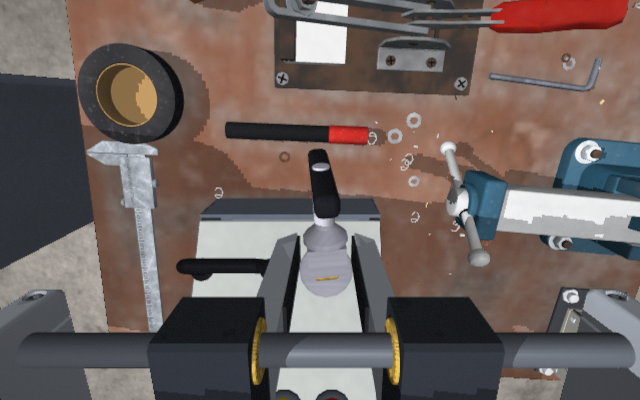

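```bash
python3 - <<'E'
from st import *
ps()
for i in range(2):
  st,p=look('s13',['key','key_bar','spindle_tip','spindle_base'],'scene')
  st,q=look('w13',['key','key_bar','spindle_tip'],'wrist')
st,r=look('t13',['key','key_bar'],'top')
a=cv2.resize(p['image'][160:240,280:360],(400,400),interpolation=cv2.INTER_CUBIC)
b=cv2.resize(q['image'][130:310,230:410],(400,400),interpolation=cv2.INTER_CUBIC)
cv2.imwrite('pics/c13.png',np.hstack([a,b]))
ps()
E
```

```text
t 12.72 ee [0.5138 0.0652 0.2322] grasp [0.5138 0.0652 0.1542] yawdeg 7.3 F [ 0.  -0.6  0.8] M [-0.06  0.07  0.04] gap 0.0299 q [-0.72  0.28  0.55  2.05 -0.19  0.86  0.07]
scene key [0.5201 0.039  0.0993] 0.56
scene key [0.5206 0.0398 0.1115] 0.2
scene key_bar [0.5036 0.1023 0.1097] 0.79
scene spindle_tip [0.515  0.0415 0.1101] 0.42
scene spindle_base [0.5179 0.0259 0.0916] 0.59
wrist key [0.5186 0.0349 0.0993] 0.67
wrist key_bar [0.5024 0.098  0.1104] 0.9
wrist spindle_tip [0.5169 0.0359 0.106 ] 0.49
scene key [0.517  0.0383 0.0995] 0.62
scene key_bar [0.5047 0.1034 0.1086] 0.77
scene spindle_tip [0.5183 0.0377 0.1145] 0.57
scene spindle_base [0.5208 0.0264 0.0917] 0.54
wrist key [0.5143 0.0375 0.0989] 0.68
wrist key_bar [0.5025 0.0997 0.109 ] 0.96
wrist spindle_tip [0.5202 0.0371 0.1053] 0.43
t 13.77 ee [0.5138 0.0653 0.2323] grasp [0.5138 0.0653 0.1543] yawdeg 7.3 F [ 0.1  0.3 -0.2] M [-0.11  0.11  0.  ] gap 0.0303 q [-0.72  0.28  0.55  2.05 -0.19  0.86  0.07]
```

View pics/c13.png

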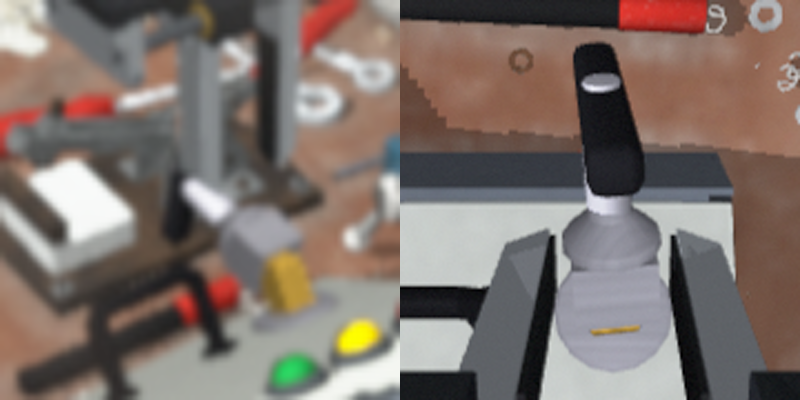

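Request:
play_rows --pt "0.045 -0.011 0 0.005 0" --pt "0.045 -0.011 0.012 0.005 0.1" --pt "0.045 -0.011 0.024 0.005 0.1" --pt "0.045 -0.011 0.0352 0 0.1" --pt "0.045 -0.011 0.0352 -0.025 0.1" --pt "0.045 -0.011 0.0352 -0.045 0.1" --pt "0.045 -0.011 0.0352 -0.045 0.1"

```text
t: 14.35
ee_pos: [0.5014, 0.1011, 0.184]
eef_rot: [1.037, 1.31, -1.044]
force: [-1.2, -0.3, -1.0]
finger_gap: 0.0448
```

```bash
python3 - <<'E'
from st import *
ps()
st,p=look('s14',['key','key_bar'],'scene')
st,q=look('w14',['key','key_bar'],'wrist')
a=cv2.resize(p['image'][160:240,280:360],(400,400),interpolation=cv2.INTER_CUBIC)
b=cv2.resize(q['image'][130:310,230:410],(400,400),interpolation=cv2.INTER_CUBIC)
cv2.imwrite('pics/c14.png',np.hstack([a,b]))
E
```

```text
t 14.35 ee [0.5014 0.1011 0.184 ] grasp [0.5011 0.101  0.106 ] yawdeg 13.0 F [-1.2 -0.3 -1. ] M [-0.11  0.04  0.08] gap 0.0448 q [-0.73  0.34  0.49  2.1  -0.23  0.76  0.13]
scene key [0.4006 0.2532 0.    ] 0.62
scene key [0.5174 0.0387 0.0995] 0.56
scene key_bar [0.5049 0.1024 0.113 ] 0.62
wrist key [ 0.497  -0.0335 -0.0014] 0.2
wrist key_bar [0.5008 0.0998 0.1086] 0.55
```

View pics/c14.png

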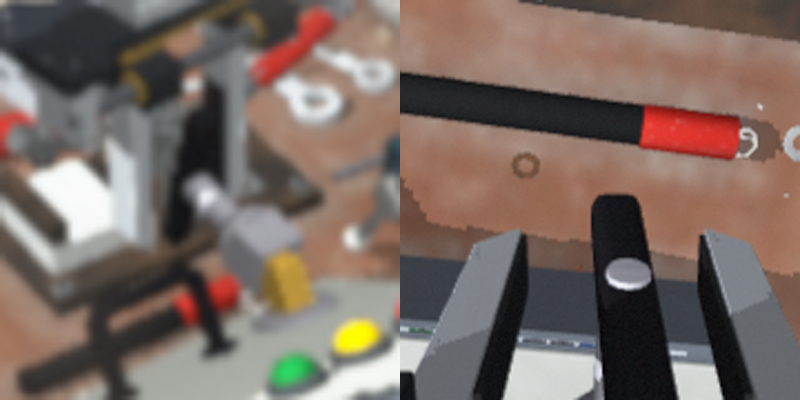

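Request:
play_rows --pt "0.0 0 0 0.003 0" --pt "0.0 0 0 0.003 0" --pt "0.0 0 0 0.003 0" --pt "0.0 0 0 0.003 0" --pt "0.0 0 0 0.003 0" --pt "0.0 0 0 0.003 0" --pt "0.0 0 0 0.003 0"

```text
t: 15.23
ee_pos: [0.5028, 0.1006, 0.1903]
eef_rot: [1.04, 1.309, -1.04]
force: [-0.6, 1.1, 2.2]
finger_gap: 0.0138
```

```bash
python3 - <<'E'
from st import *
ps()
st,p=look('s15',['key','key_bar'],'scene')
st,q=look('w15',['key','key_bar'],'wrist')
a=cv2.resize(p['image'][160:240,280:360],(400,400),interpolation=cv2.INTER_CUBIC)
b=cv2.resize(q['image'][130:310,230:410],(400,400),interpolation=cv2.INTER_CUBIC)
cv2.imwrite('pics/c15.png',np.hstack([a,b]))
E
```

```text
t 15.23 ee [0.5028 0.1006 0.1903] grasp [0.5028 0.1006 0.1123] yawdeg 13.1 F [-0.6  1.1  2.2] M [ 0.17  0.18 -0.02] gap 0.0138 q [-0.74  0.33  0.49  2.09 -0.22  0.77  0.13]
scene key [0.5169 0.0391 0.0997] 0.68
scene key [ 0.5071 -0.1187  0.1698] 0.66
scene key_bar [0.447  0.0315 0.1197] 0.72
scene key_bar [0.5024 0.104  0.1077] 0.66
wrist key_bar [0.5007 0.0955 0.1073] 0.94
wrist key_bar [ 4.767e-01  1.142e-01 -4.000e-04] 0.18
```

View pics/c15.png

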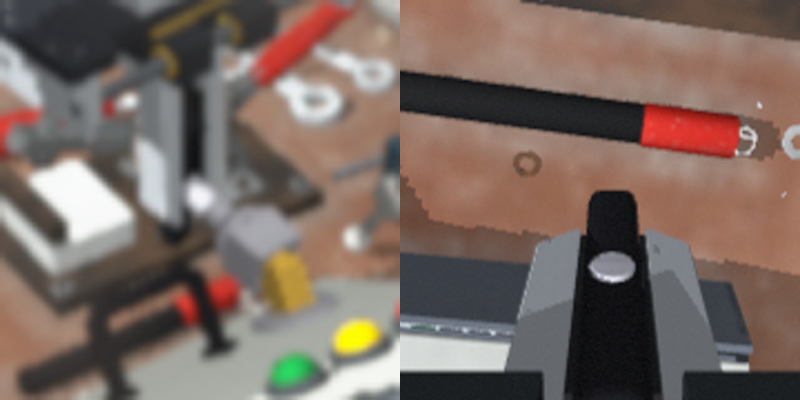

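Request:
play_rows --pt "0.0 0 -0.001 -0.002 0" --pt "0.0 0 -0.001 -0.003 0" --pt "0.045 0 -0.001 -0.003 0" --pt "0.045 0 -0.001 -0.003 0" --pt "0.045 0 -0.001 -0.003 0" --pt "0.045 0 -0.001 -0.003 0" --pt "0.045 0 -0.001 -0.003 0"

```text
t: 16.12
ee_pos: [0.5028, 0.0994, 0.1872]
eef_rot: [1.04, 1.309, -1.04]
force: [0.0, -0.7, 0.1]
finger_gap: 0.0431
```

```bash
python3 - <<'E'
from st import *
ps()
st,p=look('s16',['key','key_bar'],'scene')
st,q=look('w16',['key','key_bar'],'wrist')
a=cv2.resize(p['image'][160:240,280:360],(400,400),interpolation=cv2.INTER_CUBIC)
b=cv2.resize(q['image'][130:310,230:410],(400,400),interpolation=cv2.INTER_CUBIC)
cv2.imwrite('pics/c16.png',np.hstack([a,b]))
E
```

```text
t 16.12 ee [0.5028 0.0994 0.1872] grasp [0.5028 0.0994 0.1092] yawdeg 13.1 F [ 0.  -0.7  0.1] M [-0.12  0.01  0.01] gap 0.0431 q [-0.73  0.34  0.49  2.1  -0.23  0.76  0.13]
scene key [0.5118 0.0565 0.074 ] 0.75
scene key [0.4807 0.121  0.0041] 0.56
scene key_bar [0.4955 0.1164 0.041 ] 0.67
scene key_bar [0.5199 0.0263 0.0927] 0.34
wrist key [0.5139 0.0571 0.0717] 0.83
wrist key_bar [0.4952 0.1098 0.0363] 0.83
```

View pics/c16.png

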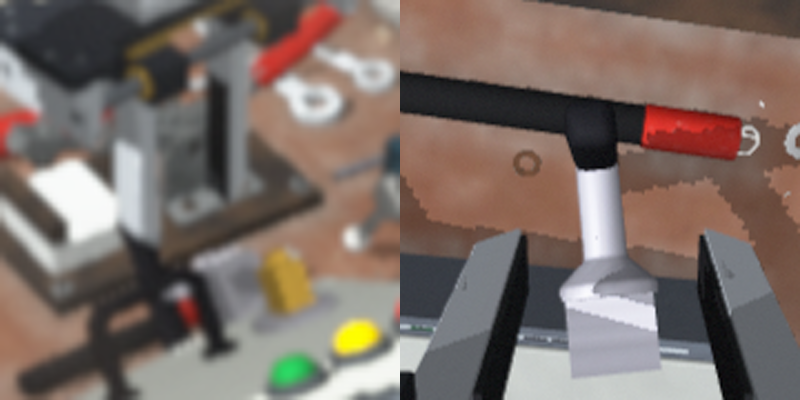

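```bash
python3 - <<'E'
from st import *
ps()
for i in range(2):
  st,p=look('s17',['key','key_bar','marker'],'scene')
  st,q=look('w17',['key','key_bar','marker'],'wrist')
st,r=look('t17',['key','key_bar','marker'],'top')
a=cv2.resize(p['image'][160:240,280:360],(400,400),interpolation=cv2.INTER_CUBIC)
b=cv2.resize(q['image'][130:310,230:410],(400,400),interpolation=cv2.INTER_CUBIC)
cv2.imwrite('pics/c17.png',np.hstack([a,b]))
E
```

```text
t 16.42 ee [0.5028 0.0995 0.1873] grasp [0.5028 0.0995 0.1093] yawdeg 13.1 F [-0.3 -0.4  1.3] M [-0.06  0.07  0.02] gap 0.0453 q [-0.73  0.34  0.49  2.1  -0.23  0.76  0.13]
scene key_bar [0.4944 0.1159 0.0393] 0.48
scene key_bar [0.4484 0.0317 0.1175] 0.31
scene marker [0.4847 0.1215 0.0053] 0.6
wrist key [0.5113 0.0605 0.0716] 0.83
wrist key_bar [0.4933 0.1096 0.0389] 0.92
wrist marker [ 0.4761  0.117  -0.0009] 0.93
scene key [0.5108 0.0583 0.0729] 0.69
scene key_bar [0.4918 0.1126 0.0404] 0.8
scene marker [0.4791 0.1192 0.004 ] 0.71
scene marker [ 0.4952 -0.0427  0.0043] 0.62
wrist key [0.5123 0.0577 0.0711] 0.84
wrist key_bar [0.4927 0.1103 0.0406] 0.68
wrist marker [4.797e-01 1.173e-01 2.000e-04] 0.8
top key_bar [0.3991 0.2509 0.0017] 0.74
```

View pics/c17.png

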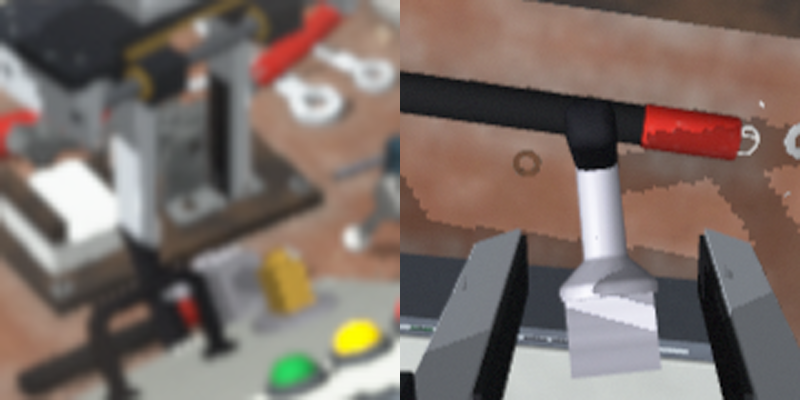

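Request:
play_rows --pt "0.045 -0.006 0.01 0.0 0.1" --pt "0.045 -0.0128 0.021 0.0 0.1" --pt "0.045 -0.0128 0.021 -0.025 0.1" --pt "0.045 -0.0128 0.021 -0.045 0.1" --pt "0.045 -0.0128 0.021 -0.052 0.1" --pt "0.0 -0.0128 0.021 -0.052 0.1" --pt "0.0 -0.0128 0.021 -0.052 0.1" --pt "0.0 -0.0128 0.021 -0.052 0.1"

```text
t: 18.08
ee_pos: [0.4906, 0.1204, 0.1361]
eef_rot: [0.965, 1.346, -0.964]
force: [-0.3, -0.5, 0.1]
finger_gap: 0.0284
```

Request:
play_rows --pt "0.0 0 0 0 0" --pt "0.0 0 0 0 0" --pt "0.0 0 0 0 0"

```text
t: 18.33
ee_pos: [0.4903, 0.1206, 0.1359]
eef_rot: [0.965, 1.346, -0.963]
force: [0.2, 0.4, 3.0]
finger_gap: 0.0137
```

```bash
python3 - <<'E'
from st import *
ps()
st,q=look('w18',['key','key_bar','marker'],'wrist')
st,p=look('s18',['key','key_bar','marker'],'scene')
a=cv2.resize(p['image'][160:240,280:360],(400,400),interpolation=cv2.INTER_CUBIC)
b=cv2.resize(q['image'][130:310,230:410],(400,400),interpolation=cv2.INTER_CUBIC)
cv2.imwrite('pics/c18.png',np.hstack([a,b]))
E
```

```text
t 18.33 ee [0.4903 0.1206 0.1359] grasp [0.4904 0.1207 0.0579] yawdeg 18.8 F [0.2 0.4 3. ] M [-0.09  0.02  0.04] gap 0.0137 q [-0.72  0.41  0.42  2.14 -0.27  0.64  0.22]
wrist key [0.5093 0.057  0.0708] 0.78
wrist marker [ 0.4812  0.1153 -0.0024] 0.57
scene key [0.5128 0.06   0.0715] 0.77
scene key [0.4464 0.0328 0.1148] 0.5
scene key_bar [0.4902 0.1142 0.0392] 0.8
scene marker [0.4812 0.1199 0.0034] 0.69
scene marker [0.4463 0.0343 0.1147] 0.58
```

View pics/c18.png

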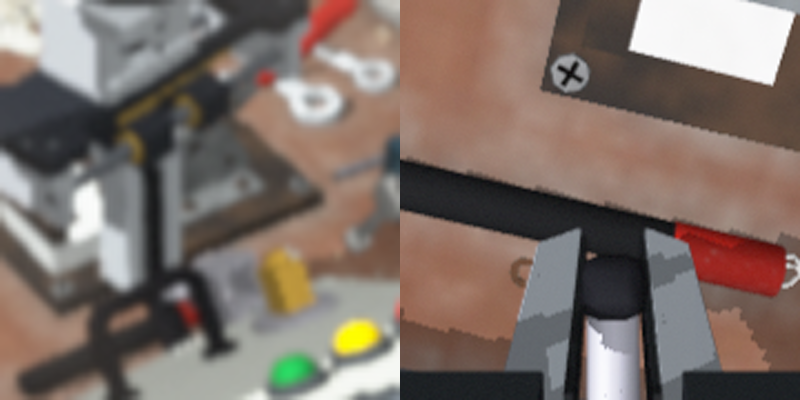

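Request:
play_rows --pt "0.0 0 0 0.03 0" --pt "0.0 0 0.005 0.07 0.03" --pt "0.0 -0.015 0.025 0.1 0.09" --pt "0.0 -0.033 0.055 0.11 0.09" --pt "0.0 -0.053 0.088 0.11 0.09" --pt "0.0 -0.073 0.121 0.11 0.09" --pt "0.0 -0.093 0.154 0.11 0.09" --pt "0.0 -0.11 0.183 0.1 0.09"

```text
t: 19.4
ee_pos: [0.3788, 0.3058, 0.2367]
eef_rot: [0.898, 1.379, -0.893]
force: [0.6, 0.0, 0.2]
finger_gap: 0.014
```

Request:
play_rows --pt "0.0 -0.014 0.023 -0.02 0" --pt "0.0 -0.014 0.023 -0.055 0" --pt "0.0 -0.014 0.023 -0.09 0" --pt "0.0 -0.014 0.023 -0.09 0" --pt "0.0 -0.014 0.023 -0.09 0"

```text
t: 19.82
ee_pos: [0.3656, 0.3255, 0.1446]
eef_rot: [0.893, 1.378, -0.9]
force: [0.9, 0.2, -1.1]
finger_gap: 0.0141
```

```bash
python3 - <<'E'
from st import *
ps()
st,p=look('s19',['key','key_bar','stand','marker'],'scene')
st,q=look('t19',['key','key_bar','stand'],'top')
st,q=look('w19',['key','key_bar','stand'],'wrist')
a=cv2.resize(p['image'][160:240,210:290],(400,400),interpolation=cv2.INTER_CUBIC)
b=cv2.resize(q['image'][:400,120:520],(400,400))
cv2.imwrite('pics/c19.png',np.hstack([a,b]))
E
```

```text
t 19.82 ee [0.3656 0.3255 0.1446] grasp [0.3655 0.3253 0.0666] yawdeg 23.9 F [ 0.9  0.2 -1.1] M [-0.03  0.02 -0.01] gap 0.0141 q [-1.12  0.36  0.31  2.16 -0.18  0.65 -0.27]
scene key [0.3901 0.2663 0.0812] 0.6
scene key [0.4824 0.1233 0.0071] 0.39
scene key_bar [0.3686 0.3208 0.0496] 0.5
scene key_bar [0.5194 0.0258 0.0922] 0.42
scene stand [0.4006 0.2515 0.0013] 0.84
scene marker [0.4828 0.1223 0.0028] 0.49
top key [0.3916 0.2587 0.084 ] 0.69
top key_bar [0.3718 0.3181 0.0543] 0.56
top stand [3.988e-01 2.529e-01 2.000e-04] 0.84
top stand [ 0.5099 -0.1134  0.1644] 0.37
wrist key [0.392  0.2669 0.0826] 0.62
wrist key_bar [0.3679 0.315  0.0512] 0.84
wrist stand [0.3978 0.2559 0.0031] 0.63
```

View pics/c19.png

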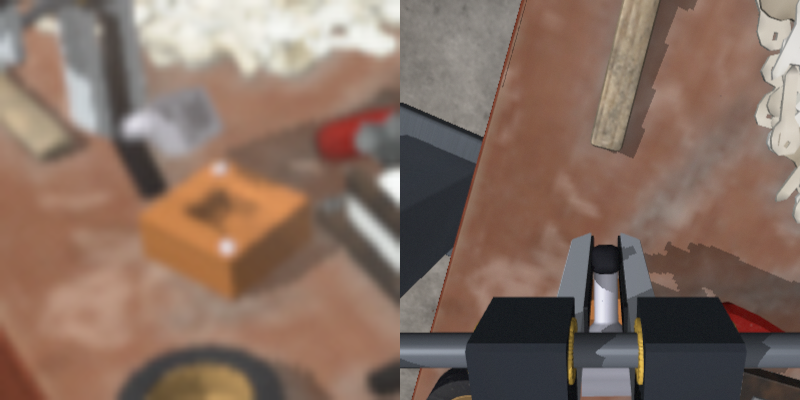

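Request:
play_rows --pt "0.0 0.0037 -0.0082 0.0 0" --pt "0.0 0.0075 -0.0168 0.005 0" --pt "0.0 0.0116 -0.026 0.0094 0" --pt "0.0 0.0155 -0.0349 0.0114 0" --pt "0.0 0.0196 -0.0441 0.0114 0" --pt "0.0 0.0216 -0.0484 0.0114 0" --pt "0.0 0.0228 -0.0512 0.0114 0" --pt "0.0 0.0228 -0.0512 0.0114 0"

```text
t: 21.13
ee_pos: [0.3893, 0.2747, 0.1574]
eef_rot: [0.898, 1.379, -0.896]
force: [-1.9, 5.0, 1.2]
finger_gap: 0.013
```

```bash
python3 - <<'E'
from st import *
ps()
st,p=look('s20',['key','key_bar'],'scene')
st,q=look('t20',['key','key_bar'],'top')
st,q=look('w20',['key','key_bar'],'wrist')
a=cv2.resize(p['image'][160:240,210:290],(400,400),interpolation=cv2.INTER_CUBIC)
b=cv2.resize(q['image'][:400,120:520],(400,400))
cv2.imwrite('pics/c20.png',np.hstack([a,b]))
E
```

```text
t 21.13 ee [0.3893 0.2747 0.1574] grasp [0.3893 0.2749 0.0794] yawdeg 23.9 F [-1.9  5.   1.2] M [1.34 0.85 0.07] gap 0.013 q [-1.03  0.32  0.33  2.19 -0.17  0.66 -0.17]
scene key [0.41   0.2298 0.0601] 0.5
scene key_bar [0.3821 0.2925 0.0626] 0.49
top key [0.4103 0.222  0.0625] 0.76
wrist key [0.4084 0.227  0.0623] 0.66
wrist key_bar [0.3815 0.2845 0.0606] 0.69
```

View pics/c20.png

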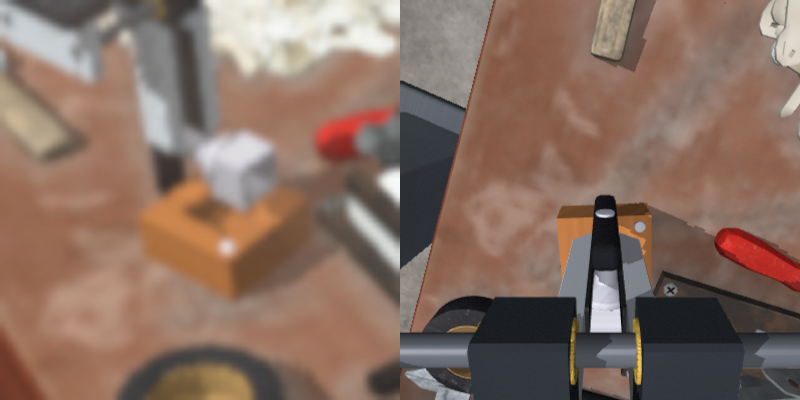

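```bash
python3 - <<'E'
import cv2,numpy as np
a=cv2.imread('pics/w20.png')[180:320,260:400];b=cv2.imread('pics/s20.png')[170:220,225:275];c=cv2.imread('pics/t20.png')[225:285,215:275]
cv2.imwrite('pics/c20b.png',np.hstack([cv2.resize(x,(395,395),interpolation=cv2.INTER_CUBIC) for x in (a,b)]))
E
```

```text
(no output)
```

View pics/c20b.png

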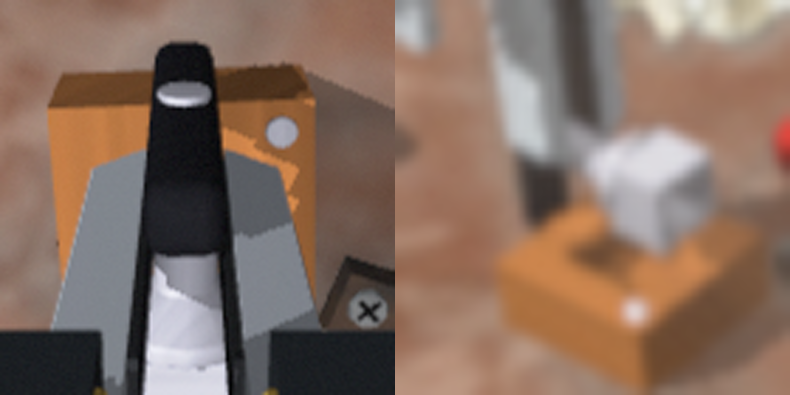

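Request:
play_rows --pt "0.0 -0.001 0.003 -0.008 0" --pt "0.0 -0.001 0.003 -0.017 0" --pt "0.0 -0.001 0.003 -0.017 0" --pt "0.04 -0.001 0.003 -0.017 0" --pt "0.04 -0.001 0.003 -0.017 0" --pt "0.04 -0.001 0.003 -0.017 0" --pt "0.04 -0.001 0.003 -0.017 0"

```text
t: 22.17
ee_pos: [0.3879, 0.2782, 0.1398]
eef_rot: [0.896, 1.378, -0.896]
force: [-0.5, 1.3, -0.5]
finger_gap: 0.0363
```

```bash
python3 - <<'E'
from st import *
ps()
st,p=look('s21',['key','key_bar'],'scene')
st,q=look('t21',['key','key_bar'],'top')
st,q=look('w21',['key','key_bar'],'wrist')
a=q['image'][160:320,240:400];b=p['image'][170:220,225:275]
cv2.imwrite('pics/c21.png',np.hstack([cv2.resize(x,(395,395),interpolation=cv2.INTER_CUBIC) for x in (a,b)]))
E
```

```text
t 22.17 ee [0.3879 0.2782 0.1398] grasp [0.3879 0.2782 0.0618] yawdeg 23.9 F [-0.5  1.3 -0.5] M [-0.07  0.   -0.06] gap 0.0363 q [-1.03  0.35  0.32  2.19 -0.18  0.62 -0.16]
scene key [0.4469 0.0322 0.1178] 0.2
scene key_bar [0.3805 0.2888 0.0395] 0.66
top key [0.4091 0.222  0.0421] 0.51
top key_bar [0.3827 0.2915 0.045 ] 0.66
wrist key [0.4078 0.2299 0.0429] 0.61
wrist key_bar [0.3796 0.2842 0.0404] 0.64
```

View pics/c21.png

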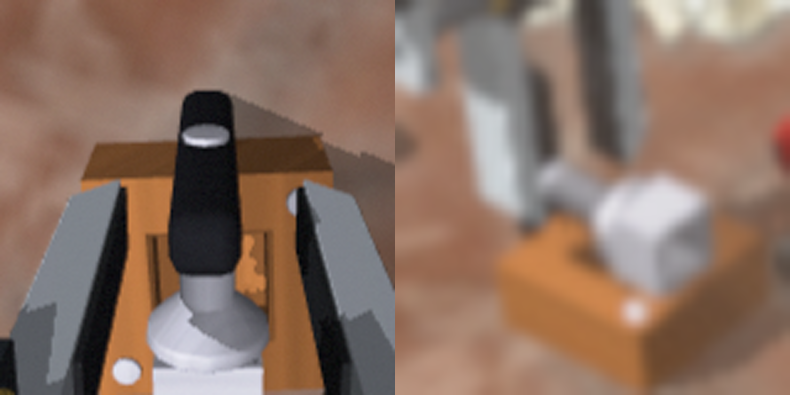

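Request:
play_rows --pt "0.04 -0.007 0.0098 -0.004 0" --pt "0.0 -0.007 0.0098 -0.004 0" --pt "0.0 -0.007 0.0098 -0.004 0" --pt "0.0 -0.007 0.0098 -0.004 0" --pt "0.0 -0.007 0.0098 -0.004 0" --pt "0.0 -0.007 0.0098 -0.004 0" --pt "0.0 -0.007 0.0098 0.008 0" --pt "0.0 -0.007 0.0098 0.016 0"

```text
t: 23.28
ee_pos: [0.3809, 0.2877, 0.156]
eef_rot: [0.896, 1.378, -0.897]
force: [0.7, 0.1, -2.1]
finger_gap: 0.0139
```

Request:
play_rows --pt "0.0 0.002 -0.0045 0.0 0" --pt "0.0 0.004 -0.009 0.0 0" --pt "0.0 0.006 -0.0135 0.0 0" --pt "0.0 0.0075 -0.0165 0.0 0" --pt "0.0 0.0075 -0.0165 0.0 0"

```text
t: 23.7
ee_pos: [0.3888, 0.272, 0.156]
eef_rot: [0.898, 1.379, -0.894]
force: [-0.3, 5.8, -0.0]
finger_gap: 0.014
```

```bash
python3 - <<'E'
from st import *
ps()
st,p=look('s22',['key','key_bar'],'scene')
st,q=look('t22',['key','key_bar'],'top')
st,q=look('w22',['key','key_bar'],'wrist')
a=q['image'][160:320,240:400];b=p['image'][170:220,225:275]
cv2.imwrite('pics/c22.png',np.hstack([cv2.resize(x,(395,395),interpolation=cv2.INTER_CUBIC) for x in (a,b)]))
E
```

```text
t 23.7 ee [0.3888 0.272  0.156 ] grasp [0.3888 0.2722 0.078 ] yawdeg 23.9 F [-0.3  5.8 -0. ] M [1.53 0.35 0.02] gap 0.014 q [-1.03  0.32  0.33  2.19 -0.17  0.66 -0.16]
scene key [0.4116 0.2272 0.0479] 0.69
scene key_bar [0.3818 0.2821 0.0634] 0.59
top key [0.4106 0.2171 0.0495] 0.67
top key [ 0.5761  0.2904 -0.0016] 0.44
top key_bar [0.3846 0.2797 0.0646] 0.78
wrist key [0.4098 0.2223 0.0517] 0.72
wrist key_bar [0.3844 0.2751 0.0601] 0.85
```

View pics/c22.png

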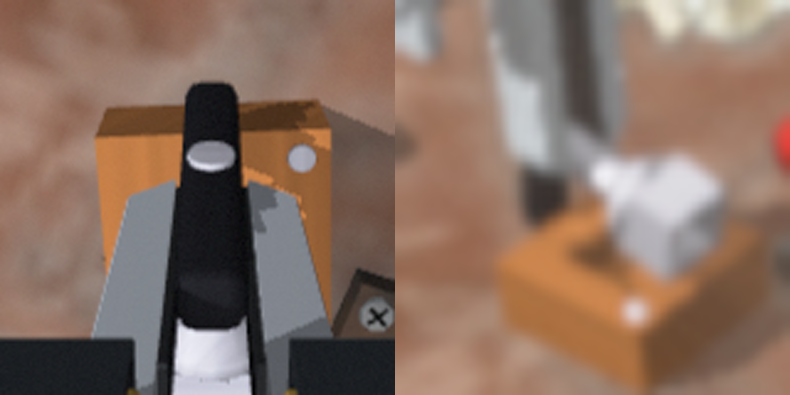

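Request:
play_rows --pt "0.0 0.0 0.003 0.035 0" --pt "0.0 0.005 -0.015 0.07 -0.05" --pt "0.0 0.013 -0.045 0.1 -0.1" --pt "0.0 0.023 -0.077 0.125 -0.15" --pt "0.0 0.033 -0.112 0.145 -0.2" --pt "0.0 0.044 -0.15 0.155 -0.25" --pt "0.0 0.055 -0.187 0.158 -0.296" --pt "0.0 0.066 -0.224 0.158 -0.296"

```text
t: 24.82
ee_pos: [0.4546, 0.0452, 0.3147]
eef_rot: [1.123, 1.263, -1.119]
force: [0.8, 0.7, -0.5]
finger_gap: 0.0139
```

Request:
play_rows --pt "0.0 0.011 -0.038 0 0" --pt "0.0 0.022 -0.075 0 0" --pt "0.0 0.033 -0.112 0 0" --pt "0.0 0.044 -0.149 0 0" --pt "0.0 0.054 -0.18 0 0" --pt "0.0 0.054 -0.18 0 0" --pt "0.0 0.054 -0.18 0 0"

```text
t: 25.4
ee_pos: [0.5079, -0.1347, 0.3132]
eef_rot: [1.121, 1.263, -1.123]
force: [-0.9, 1.1, -1.2]
finger_gap: 0.0137
```

```bash
python3 - <<'E'
from st import *
ps()
st,p=look('s23',['key','key_bar'],'scene')
st,q=look('t23',['key','key_bar'],'top')
st,q=look('w23',['key','key_bar','panel_hinge'],'wrist')
a=q['image'][:400,120:520];b=p['image'][140:300,280:440]
cv2.imwrite('pics/c23.png',np.hstack([cv2.resize(x,(395,395),interpolation=cv2.INTER_CUBIC) for x in (a,b)]))
E
```

```text
t 25.4 ee [ 0.5079 -0.1347  0.3132] grasp [ 0.5078 -0.1347  0.2352] yawdeg 6.8 F [-0.9  1.1 -1.2] M [0.02 0.1  0.01] gap 0.0137 q [-0.54  0.21  0.78  1.96 -0.17  1.04  0.44]
scene key [ 0.5125 -0.1849  0.2079] 0.75
scene key_bar [ 0.5069 -0.1228  0.2207] 0.73
top key_bar [ 0.5093 -0.1194  0.221 ] 0.42
wrist key [ 0.5125 -0.1863  0.2071] 0.97
wrist key_bar [ 0.5044 -0.1239  0.2187] 0.95
wrist panel_hinge [ 0.5074 -0.1189  0.1629] 0.85
```

View pics/c23.png

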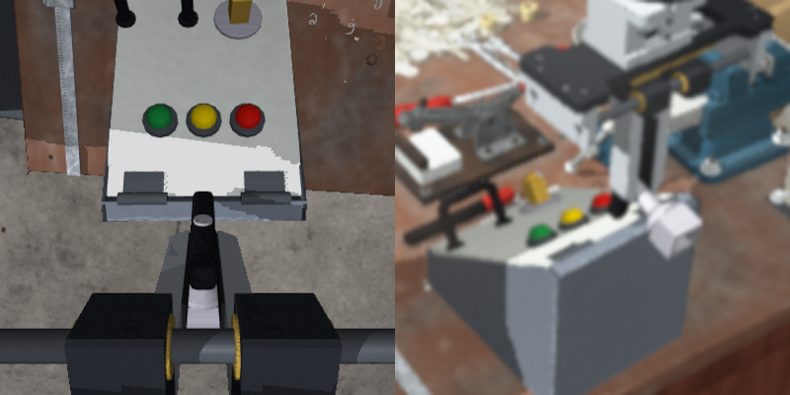

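Request:
play_rows --pt "0.0 0 0 -0.01 0" --pt "0.0 0.001 -0.008 -0.015 0" --pt "0.0 0.002 -0.0165 -0.019 0" --pt "0.0 0.0028 -0.0225 -0.0235 0" --pt "0.0 0.0034 -0.028 -0.028 0" --pt "0.0 0.004 -0.033 -0.034 0" --pt "0.0 0.0046 -0.0375 -0.042 0" --pt "0.0 0.0046 -0.0375 -0.042 0"

```text
t: 26.57
ee_pos: [0.513, -0.1714, 0.2708]
eef_rot: [1.12, 1.263, -1.12]
force: [-0.2, 1.3, -0.3]
finger_gap: 0.0132
```

```bash
python3 - <<'E'
from st import *
ps()
st,p=look('s24',['key','key_bar'],'scene')
st,q=look('t24',['key','key_bar'],'top')
st,q=look('w24',['key','key_bar'],'wrist')
a=q['image'][:400,120:520];b=p['image'][140:300,280:440]
cv2.imwrite('pics/c24.png',np.hstack([cv2.resize(x,(395,395),interpolation=cv2.INTER_CUBIC) for x in (a,b)]))
E
```

```text
t 26.57 ee [ 0.513  -0.1714  0.2708] grasp [ 0.5131 -0.1714  0.1928] yawdeg 6.9 F [-0.2  1.3 -0.3] M [-0.01  0.03  0.03] gap 0.0132 q [-0.43  0.3   0.76  1.97 -0.25  0.96  0.58]
scene key [ 0.5151 -0.1841  0.146 ] 0.85
scene key_bar [ 0.5074 -0.1461  0.1991] 0.92
top key [ 0.515  -0.1937  0.1445] 0.7
top key_bar [ 0.5109 -0.1475  0.2007] 0.69
top key_bar [0.5165 0.0253 0.0857] 0.23
wrist key [ 0.5126 -0.1857  0.1483] 0.86
wrist key_bar [ 0.5084 -0.1488  0.1984] 0.78
```

View pics/c24.png

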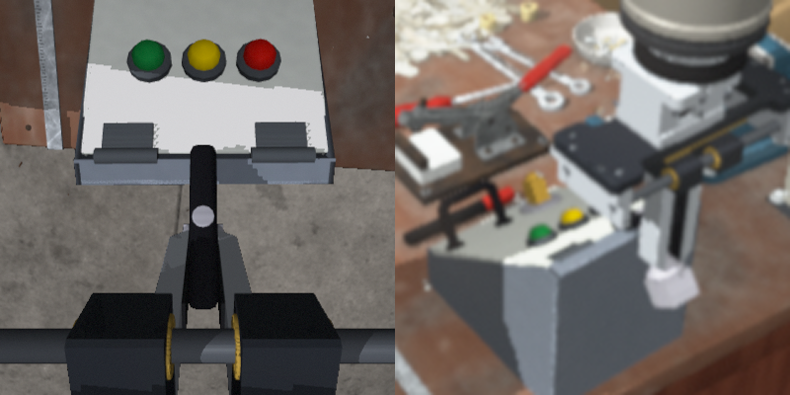

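Request:
play_rows --pt "0.0 0 -0.001 -0.003 0" --pt "0.0 0 -0.002 -0.006 0" --pt "0.0 0 -0.002 -0.006 0" --pt "0.0 0 -0.002 0.03 0" --pt "0.0 0 -0.002 0.06 0" --pt "0.0 0 0.035 0.075 0" --pt "0.0 0 0.073 0.075 0" --pt "0.0 0 0.112 0.075 0"

```text
t: 27.68
ee_pos: [0.513, -0.0572, 0.3476]
eef_rot: [1.122, 1.262, -1.118]
force: [0.9, 0.5, -2.1]
finger_gap: 0.0135
```

Request:
play_rows --pt "0.0 0 0.039 0 0" --pt "0.0 0 0.078 0 0" --pt "0.0 0 0.1 0 0" --pt "0.0 0 0.11 0 0" --pt "0.0 0 0.11 0 0" --pt "0.0 0 0.11 0 0"

```text
t: 28.18
ee_pos: [0.5129, 0.0514, 0.3465]
eef_rot: [1.118, 1.264, -1.119]
force: [0.4, -1.3, -0.6]
finger_gap: 0.0139
```

```bash
cat > km.py <<'E'
from st import *
def km(tag,n=2,crop=None):
    Ks=[];Ps=[]
    for i in range(n):
        for cam in ('scene','wrist','top')[:3 if i==0 else 2]:
            st=robot.sense();p=robot.get_image(cam)
            for l,A in (('key',Ks),('key_bar',Ps)):
                g=robot.sense()['ee_pos']
                c=[(cam2world(p,d['position'],st),d['confidence']) for d in robot.mark_of(p,l)]
                c=[x for x in c if np.linalg.norm(x[0]-g)<.2 and x[0][2]>.06]
                if c: A.append(c[0][0]); print(cam,l,c[0][0].round(4),round(c[0][1],2))
            if i==n-1: cv2.imwrite(f'pics/{cam}_{tag}.png',p['image'])
    M=np.median(Ks,0);P=np.median(Ps,0);d=P-M
    print('M',M.round(4),'P',P.round(4),'len',np.linalg.norm(d).round(4),'tilt',np.degrees(np.arctan2(np.hypot(d[0],d[1]),d[2])).round(1),'az',np.degrees(np.arctan2(d[1],d[0])).round(1))
    n=np.array([-.0644,.5273,.8473]);base=np.array([.5194,.0261,.0894])
    o=M-base;print('M-base along n',(o@n).round(4),'perp',(o-(o@n)*n).round(4))
    o=P-base;print('P-base along n',(o@n).round(4),'perp',(o-(o@n)*n).round(4))
E
python3 - <<'E'
from km import *
ps();km('25')
E
```

```text
t 28.18 ee [0.5129 0.0514 0.3465] grasp [0.5129 0.0513 0.2685] yawdeg 7.0 F [ 0.4 -1.3 -0.6] M [-0.1   0.06 -0.01] gap 0.0139 q [-0.83  0.13  0.67  1.94 -0.09  1.1   0.  ]
scene key [0.5106 0.0401 0.2184] 0.84
scene key_bar [0.5101 0.0769 0.2789] 0.76
wrist key [0.5105 0.0354 0.2218] 0.72
wrist key_bar [0.5084 0.0701 0.2742] 0.58
scene key [0.5129 0.0412 0.2211] 0.57
scene key_bar [0.5091 0.0745 0.277 ] 0.64
wrist key [0.5119 0.0399 0.2196] 0.57
wrist key_bar [0.5071 0.0749 0.274 ] 0.68
M [0.5112 0.04   0.2204] P [0.5088 0.0747 0.2756] len 0.0653 tilt 32.2 az 94.1
M-base along n 0.1188 perp [-0.0005 -0.0487  0.0303]
P-base along n 0.184 perp [ 0.0012 -0.0485  0.0302]
```

View pics/wrist_25.png

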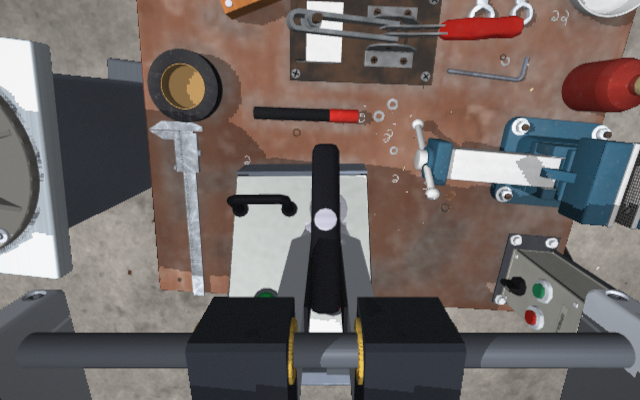

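Request:
play_rows --pt "0.0 0.002 0.001 -0.035 0" --pt "0.0 0.004 0.003 -0.07 0" --pt "0.0 0.0055 0.004 -0.095 0" --pt "0.0 0.0055 0.004 -0.1022 0" --pt "0.0 0.0055 0.004 -0.1022 0"

```text
t: 29.35
ee_pos: [0.5178, 0.0559, 0.2432]
eef_rot: [1.116, 1.265, -1.122]
force: [-0.5, 0.2, -0.6]
finger_gap: 0.0136
```

```bash
python3 - <<'E'
from km import *
ps();km('26',3)
b=cv2.imread('pics/scene_26.png')[160:240,290:370];a=cv2.imread('pics/wrist_26.png')[100:320,220:440]
cv2.imwrite('pics/c26.png',np.hstack([cv2.resize(x,(395,395),interpolation=cv2.INTER_CUBIC) for x in (a,b)]))
E
```

```text
t 29.35 ee [0.5178 0.0559 0.2432] grasp [0.5175 0.0557 0.1652] yawdeg 7.0 F [-0.5  0.2 -0.6] M [-0.05  0.1   0.  ] gap 0.0136 q [-0.77  0.28  0.64  2.04 -0.21  0.89  0.11]
scene key [0.5169 0.044  0.1143] 0.51
scene key_bar [0.5125 0.0812 0.1729] 0.74
wrist key [0.52   0.041  0.1205] 0.6
wrist key_bar [0.512  0.0796 0.1722] 0.76
scene key [0.5185 0.0441 0.1173] 0.72
scene key_bar [0.5117 0.0851 0.1766] 0.74
wrist key [0.5179 0.0416 0.1186] 0.9
wrist key_bar [0.5108 0.0794 0.1713] 0.85
scene key [0.5207 0.0448 0.119 ] 0.81
scene key_bar [0.5142 0.0812 0.1754] 0.76
wrist key [0.5166 0.0428 0.1168] 0.71
wrist key_bar [0.5139 0.0746 0.1741] 0.83
M [0.5182 0.0434 0.118 ] P [0.5122 0.0804 0.1735] len 0.067 tilt 34.0 az 99.2
M-base along n 0.0334 perp [ 0.0009 -0.0003  0.0003]
P-base along n 0.1003 perp [-0.0007  0.0014 -0.0009]
```

View pics/c26.png

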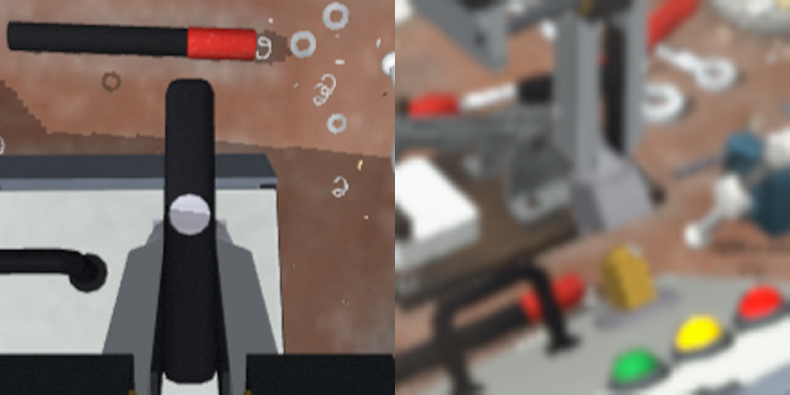

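Request:
play_rows --pt "0.0 0.0005 -0.0042 -0.0068 0" --pt "0.0 0.001 -0.0084 -0.0136 0" --pt "0.0 0.0013 -0.0105 -0.017 0" --pt "0.0 0.0015 -0.0127 -0.0203 0" --pt "0.0 0.0015 -0.0127 -0.0203 0"

```text
t: 30.82
ee_pos: [0.52, 0.0434, 0.2238]
eef_rot: [1.12, 1.265, -1.119]
force: [-4.0, 4.8, 8.6]
finger_gap: 0.0134
```

```bash
python3 - <<'E'
from km import *
ps();km('27',1)
b=cv2.imread('pics/scene_27.png')[160:240,290:370];a=cv2.imread('pics/wrist_27.png')[100:320,220:440]
cv2.imwrite('pics/c27.png',np.hstack([cv2.resize(x,(395,395),interpolation=cv2.INTER_CUBIC) for x in (a,b)]))
E
```

```text
t 30.82 ee [0.52   0.0434 0.2238] grasp [0.5199 0.0434 0.1458] yawdeg 7.0 F [-4.   4.8  8.6] M [ 1.1   1.15 -0.06] gap 0.0134 q [-0.73  0.31  0.63  2.05 -0.25  0.85  0.16]
scene key [0.5208 0.0334 0.0971] 0.65
scene key_bar [0.5182 0.0718 0.1524] 0.84
wrist key [0.5209 0.0325 0.098 ] 0.86
wrist key_bar [0.5168 0.0658 0.1505] 0.79
M [0.5209 0.0329 0.0975] P [0.5175 0.0688 0.1515] len 0.0649 tilt 33.8 az 95.4
M-base along n 0.0104 perp [ 0.0021  0.0013 -0.0007]
P-base along n 0.0753 perp [ 0.0029  0.0031 -0.0017]
```

View pics/c27.png

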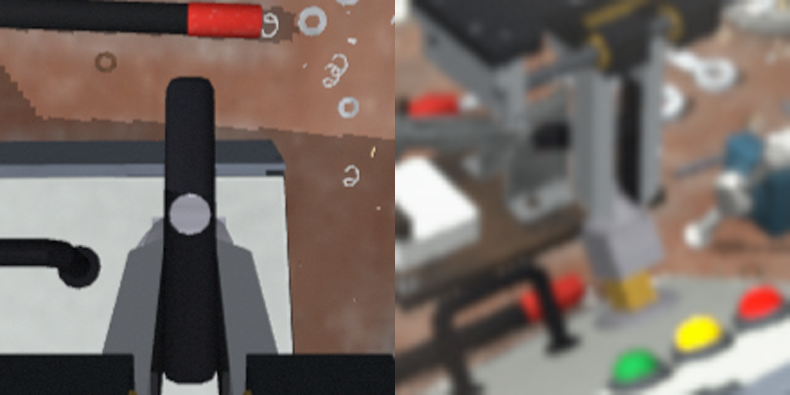

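Request:
play_rows --pt "0.0 -0.002 0 0 0" --pt "0.0 -0.002 -0.0016 -0.0026 0" --pt "0.0 -0.0015 -0.0035 -0.0055 0" --pt "0.0 -0.0014 -0.0053 -0.0085 0" --pt "0.0 -0.0014 -0.0053 -0.0085 0"

```text
t: 31.68
ee_pos: [0.5187, 0.0381, 0.2157]
eef_rot: [1.119, 1.265, -1.118]
force: [-0.7, -0.3, -2.0]
finger_gap: 0.0139
```

```bash
python3 - <<'E'
from km import *
ps();km('28',1)
b=cv2.imread('pics/scene_28.png')[160:240,290:370];a=cv2.imread('pics/wrist_28.png')[100:320,220:440]
cv2.imwrite('pics/c28.png',np.hstack([cv2.resize(x,(395,395),interpolation=cv2.INTER_CUBIC) for x in (a,b)]))
E
```

```text
t 31.68 ee [0.5187 0.0381 0.2157] grasp [0.5187 0.0381 0.1377] yawdeg 7.0 F [-0.7 -0.3 -2. ] M [-0.11  0.1   0.01] gap 0.0139 q [-0.72  0.32  0.63  2.06 -0.26  0.83  0.18]
scene key [0.5184 0.034  0.0888] 0.75
wrist key [0.5181 0.0288 0.0911] 0.75
wrist key_bar [0.5143 0.0585 0.143 ] 0.72
M [0.5183 0.0314 0.09  ] P [0.5143 0.0585 0.143 ] len 0.0597 tilt 27.3 az 98.2
M-base along n 0.0033 perp [-0.0009  0.0035 -0.0023]
P-base along n 0.0629 perp [-0.001  -0.0007  0.0004]
```

View pics/c28.png

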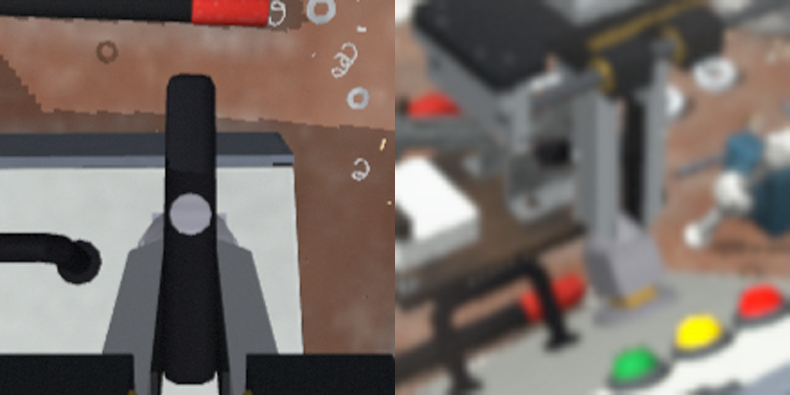

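Request:
play_rows --pt "0.0 0.0002 -0.0016 -0.0025 0" --pt "0.0 0.0004 -0.0032 -0.0051 0" --pt "0.0 0.0005 -0.0042 -0.0068 0" --pt "0.0 0.0006 -0.0053 -0.0085 0" --pt "0.0 0.0006 -0.0053 -0.0085 0"

```text
t: 32.55
ee_pos: [0.5195, 0.0333, 0.208]
eef_rot: [1.12, 1.266, -1.118]
force: [-7.9, 5.9, 25.8]
finger_gap: 0.0138
```

Request:
play_rows --pt "0.0 0.0025 0.0005 0.0 0.11" --pt "0.0 0.005 0.001 -0.0003 0.22" --pt "0.0 0.007 0.0018 -0.0006 0.33" --pt "0.0 0.009 0.0026 -0.001 0.44" --pt "0.0 0.0112 0.0038 -0.0015 0.55" --pt "0.0 0.013 0.0052 -0.0022 0.66" --pt "0.0 0.013 0.0052 -0.0022 0.66"

```text
t: 33.13
ee_pos: [0.531, 0.0355, 0.2068]
eef_rot: [0.611, 1.486, -0.614]
force: [-27.0, -11.4, 64.8]
finger_gap: 0.0188
```

```bash
python3 - <<'E'
from km import *
ps()
for c in ('scene','wrist'):
    cv2.imwrite(f'pics/{c}_29.png',robot.get_image(c)['image'])
b=cv2.imread('pics/scene_29.png')[160:240,290:370];a=cv2.imread('pics/wrist_29.png')[100:320,220:440]
cv2.imwrite('pics/c29.png',np.hstack([cv2.resize(x,(395,395),interpolation=cv2.INTER_CUBIC) for x in (a,b)]))
E
```

```text
t 33.13 ee [0.531  0.0355 0.2068] grasp [0.5307 0.0355 0.1288] yawdeg 45.1 F [-27.  -11.4  64.8] M [-3.61  7.89 -0.09] gap 0.0188 q [-0.57  0.33  0.46  2.04 -0.2   0.82  0.8 ]
```

View pics/c29.png

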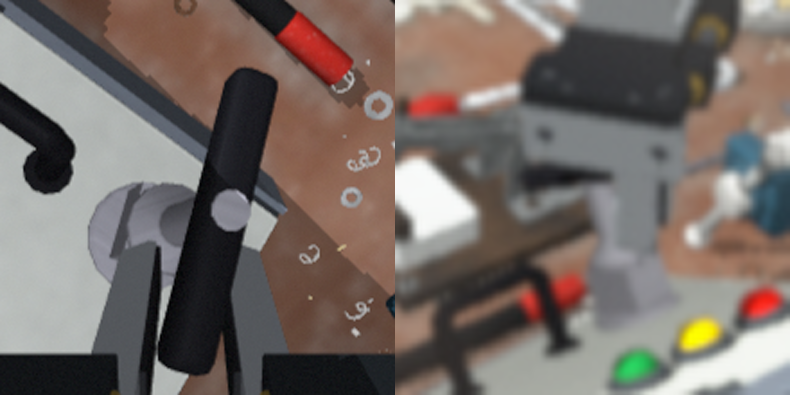

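Request:
play_rows --pt "0.03 0 0 0.006 0" --pt "0.03 0 0.003 0.016 0" --pt "0.03 0.001 0.0075 0.022 0" --pt "0.03 0.0058 0.0098 0.022 0.11" --pt "0.03 0.0087 0.0138 0.021 0.22" --pt "0.03 0.0107 0.0181 0.018 0.34" --pt "0.03 0.0115 0.0215 0.016 0.46" --pt "0.03 0.0116 0.025 0.014 0.58"

```text
t: 33.9
ee_pos: [0.5434, 0.0619, 0.2189]
eef_rot: [0.158, 1.566, -0.162]
force: [-6.5, -12.5, 10.7]
finger_gap: 0.03
```

```bash
cat > pic.py <<'E'
from km import *
import sys
def pic(tag,mark=False):
    ps()
    for c in ('scene','wrist'): cv2.imwrite(f'pics/{c}_{tag}.png',robot.get_image(c)['image'])
    b=cv2.imread(f'pics/scene_{tag}.png')[150:240,280:370];a=cv2.imread(f'pics/wrist_{tag}.png')[60:340,180:460]
    cv2.imwrite(f'pics/c{tag}.png',np.hstack([cv2.resize(x,(395,395),interpolation=cv2.INTER_CUBIC) for x in (a,b)]))
if __name__=='__main__': pic(sys.argv[1])
E
python3 pic.py 30
```

```text
t 33.9 ee [0.5434 0.0619 0.2189] grasp [0.5433 0.0617 0.1409] yawdeg 78.3 F [ -6.5 -12.5  10.7] M [-2.88  1.58  0.04] gap 0.03 q [-0.51  0.33  0.34  1.99 -0.14  0.85  1.27]
```

View pics/c30.png

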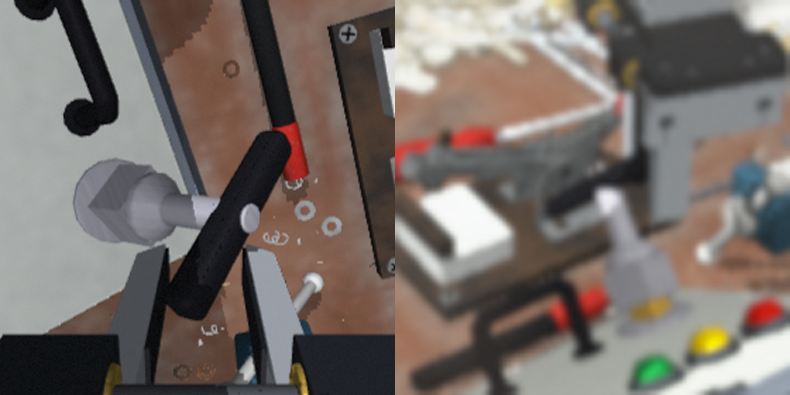

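Request:
play_rows --pt "0.03 0 0.004 0 0.06" --pt "0.03 0 0.008 0 0.12" --pt "0.03 -0.001 0.012 -0.001 0.18" --pt "0.03 -0.002 0.016 -0.002 0.25" --pt "0.03 -0.002 0.018 -0.002 0.3" --pt "0.03 -0.002 0.018 -0.002 0.3"

```text
t: 34.5
ee_pos: [0.5399, 0.0766, 0.2158]
eef_rot: [-0.076, 1.575, 0.068]
force: [-8.7, -28.2, 3.8]
finger_gap: 0.0308
```

```bash
python3 pic.py 31
```

```text
t 34.5 ee [0.5399 0.0766 0.2158] grasp [0.5395 0.0761 0.1378] yawdeg 95.2 F [ -8.7 -28.2   3.8] M [-6.04  2.08 -0.08] gap 0.0308 q [-0.49  0.32  0.27  1.99 -0.11  0.85  1.51]
```

View pics/c31.png

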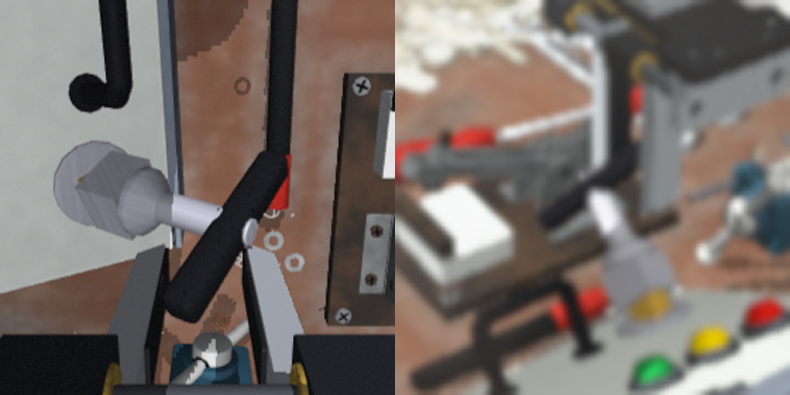

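Request:
play_rows --pt "0.03 0.0 -0.006 0.0 0" --pt "0.03 0.0 -0.01 0.0 0" --pt "0.03 0.0 -0.01 0.02 0" --pt "0.03 0 -0.01 0.045 0"

```text
t: 34.93
ee_pos: [0.5409, 0.0694, 0.2605]
eef_rot: [-0.073, 1.574, 0.068]
force: [-0.7, 0.5, -0.2]
finger_gap: 0.0305
```

```bash
python3 - <<'E'
from pic import *
km('32',1);pic('32')
E
```

```text
scene key [0.5168 0.0288 0.0901] 0.77
scene key_bar [0.518  0.0812 0.1333] 0.59
wrist key [0.5137 0.027  0.0893] 0.57
wrist key_bar [0.5179 0.0706 0.133 ] 0.79
M [0.5152 0.0279 0.0897] P [0.5179 0.0759 0.1331] len 0.0648 tilt 47.9 az 86.8
M-base along n 0.0015 perp [-0.0041  0.001  -0.0009]
P-base along n 0.0634 perp [ 0.0026  0.0164 -0.01  ]
t 35.38 ee [0.5428 0.0715 0.2626] grasp [0.5431 0.0716 0.1846] yawdeg 95.3 F [ 2.1 -0.7 10.7] M [-0.33 -0.56  0.05] gap 0.0301 q [-0.49  0.26  0.28  1.95 -0.09  0.94  1.5 ]
```

View pics/c32.png

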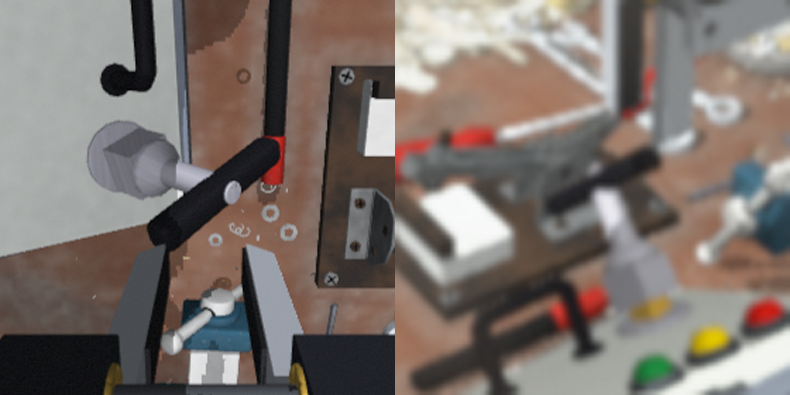

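Request:
play_rows --pt "0.0 -0.01 0.02 0.008 0" --pt "0.0 -0.02 0.04 0.006 -0.1" --pt "0.0 -0.027 0.048 -0.004 -0.2" --pt "0.0 -0.027 0.048 -0.0176 -0.2" --pt "0.0 -0.027 0.036 -0.018 -0.2" --pt "0.0 -0.027 0.024 -0.018 -0.2" --pt "0.0 -0.027 0.013 -0.018 -0.2" --pt "0.0 -0.027 0.004 -0.018 -0.2"

```text
t: 36.15
ee_pos: [0.5151, 0.0728, 0.2445]
eef_rot: [0.087, 1.568, -0.087]
force: [0.3, 5.7, 6.6]
finger_gap: 0.0005
```

```bash
python3 - <<'E'
from pic import *
km('33',1);pic('33')
E
```

```text
scene key [0.5198 0.0288 0.0885] 0.87
scene key_bar [0.5152 0.0702 0.1372] 0.88
wrist key [0.5201 0.0261 0.0881] 0.97
wrist key_bar [0.5171 0.0651 0.136 ] 0.88
M [0.52   0.0274 0.0883] P [0.5162 0.0677 0.1366] len 0.063 tilt 39.9 az 95.4
M-base along n -0.0003 perp [ 0.0006  0.0015 -0.0009]
P-base along n 0.0621 perp [ 0.0008  0.0088 -0.0054]
t 36.6 ee [0.5147 0.0753 0.2439] grasp [0.5147 0.0753 0.1659] yawdeg 83.8 F [ 0.2  0.2 -0.3] M [ 0.   -0.02  0.03] gap 0.0004 q [-0.53  0.24  0.3   2.02 -0.09  0.89  1.29]
```

View pics/c33.png

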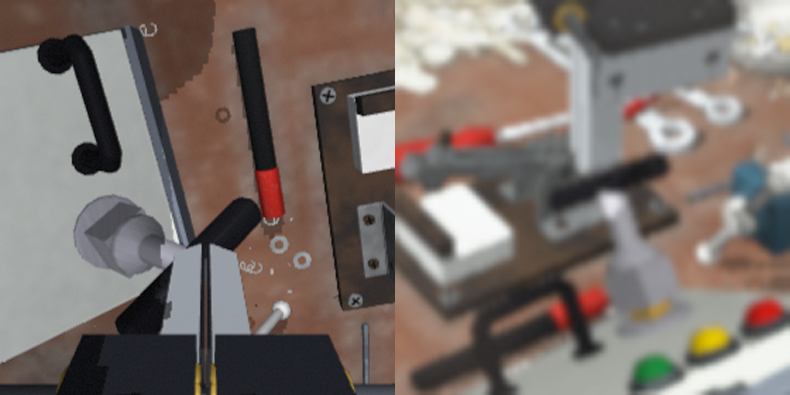

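Request:
play_rows --pt "0.0 0 -0.004 -0.002 0" --pt "0.0 0 -0.008 -0.004 0" --pt "0.0 0 -0.01 -0.007 0" --pt "0.0 0 -0.01 -0.007 0"

```text
t: 37.03
ee_pos: [0.5178, 0.069, 0.2405]
eef_rot: [0.089, 1.562, -0.078]
force: [-3.3, 22.1, 43.5]
finger_gap: 0.0005
```

```bash
python3 - <<'E'
from pic import *
km('34',1);pic('34')
E
```

```text
scene key [0.5168 0.0254 0.0849] 0.77
scene key_bar [0.5216 0.0664 0.1352] 0.74
wrist key [0.5186 0.0254 0.0833] 0.77
wrist key_bar [0.5212 0.061  0.1344] 0.96
M [0.5177 0.0254 0.0841] P [0.5214 0.0637 0.1348] len 0.0637 tilt 37.2 az 84.5
M-base along n -0.0048 perp [-0.002   0.0018 -0.0013]
P-base along n 0.0582 perp [ 0.0057  0.007  -0.0039]
t 37.48 ee [0.5176 0.069  0.2405] grasp [0.5182 0.0695 0.1625] yawdeg 83.9 F [-4.6 21.9 42.8] M [5.16 0.67 0.1 ] gap 0.0005 q [-0.52  0.25  0.31  2.03 -0.1   0.87  1.31]
```

View pics/c34.png

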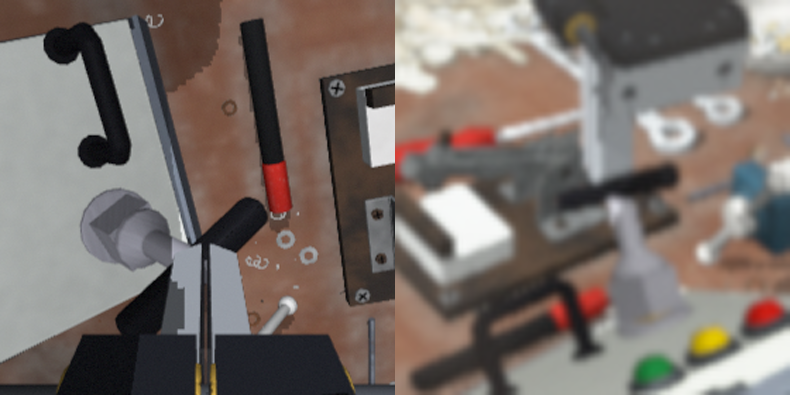

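```bash
python3 - <<'E'
from fit import *
p=robot.get_image('scene')
np.save('view.npy',np.array(p['view']));np.save('K.npy',np.array([p['fx'],p['fy'],p['cx'],p['cy']]))
Rm=Rp(-1.4493);base=np.array([.5194,.0261,.0894]);n=Rm[:,2]
def proj(X):
    c=(np.array(p['view'])@np.append(X,1))[:3];return np.array([p['fx']*c[0]/c[2]+p['cx'],p['fy']*c[1]/c[2]+p['cy']])
P=base+.062*n
for f in np.arange(0,1.6,.2):
    b=Rm@np.array([np.cos(f),np.sin(f),0])
    T=proj(P+.042*b);B=proj(P-.042*b);print(f.round(1),'T',T.round(1),'B',B.round(1))
cv2.imwrite('pics/z35.png',cv2.resize(p['image'][170:240,300:370],None,fx=8,fy=8,interpolation=cv2.INTER_CUBIC))
E
```

```text
0.0 T [338.7 193. ] B [320.  193.2]
0.2 T [341.5 191.6] B [317.3 194.5]
0.4 T [343.8 190.3] B [315.  195.7]
0.6 T [345.4 189.2] B [313.3 196.8]
0.8 T [346.4 188.2] B [312.1 197.8]
1.0 T [346.6 187.4] B [311.6 198.7]
1.2 T [346.1 186.9] B [311.8 199.3]
1.4 T [345.  186.6] B [312.7 199.7]
```

View pics/z35.png

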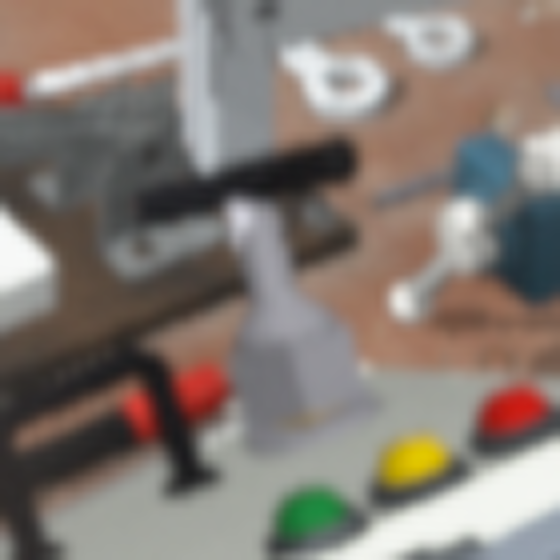

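Request:
play_rows --pt "0.0 0.003 0.02 0.006 0" --pt "0.0 0.006 0.036 -0.01 0" --pt "0.0 0.006 0.032 -0.028 0" --pt "0.0 0.0037 0.0242 -0.028 0" --pt "0.0 -0.0042 0.0258 -0.028 0" --pt "0.0 -0.0143 0.0246 -0.028 0" --pt "0.0 -0.0228 0.0211 -0.027 0" --pt "0.0 -0.0295 0.0135 -0.026 0"

```text
t: 38.3
ee_pos: [0.488, 0.0853, 0.2142]
eef_rot: [0.089, 1.561, -0.074]
force: [-4.3, 49.2, 46.2]
finger_gap: 0.0006
```

```bash
python3 pic.py 36
```

```text
t 38.3 ee [0.488  0.0853 0.2142] grasp [0.4886 0.086  0.1362] yawdeg 84.1 F [-4.3 49.2 46.2] M [11.81  1.48 -0.24] gap 0.0006 q [-0.55  0.24  0.29  2.11 -0.1   0.79  1.27]
```

View pics/c36.png

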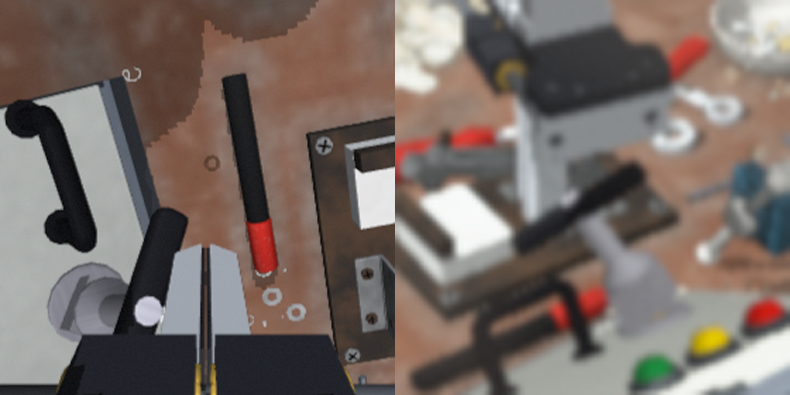

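Request:
play_rows --pt "0.0 0.0 0.012 0.006 0" --pt "0.0 0.0 0.03 0.03 0" --pt "0.0 0.0 0.03 0.05 0"

```text
t: 38.65
ee_pos: [0.4849, 0.111, 0.2615]
eef_rot: [0.083, 1.57, -0.083]
force: [0.5, 1.9, 1.1]
finger_gap: 0.0008
```

```bash
python3 pic.py 37; python3 -c "
import cv2;a=cv2.imread('pics/scene_37.png')[170:240,300:370];cv2.imwrite('pics/z37.png',cv2.resize(a,None,fx=8,fy=8,interpolation=cv2.INTER_CUBIC))"
```

```text
t 38.65 ee [0.4849 0.111  0.2615] grasp [0.4848 0.111  0.1835] yawdeg 83.9 F [0.5 1.9 1.1] M [ 0.04 -0.03 -0.03] gap 0.0008 q [-0.61  0.18  0.29  2.05 -0.07  0.91  1.18]
```

View pics/z37.png

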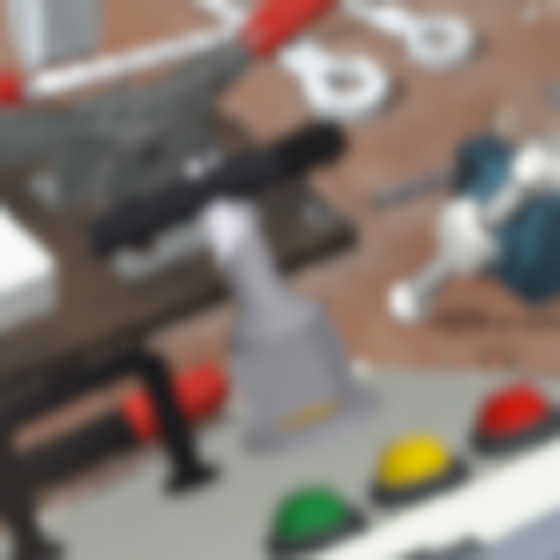

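View pics/c37.png

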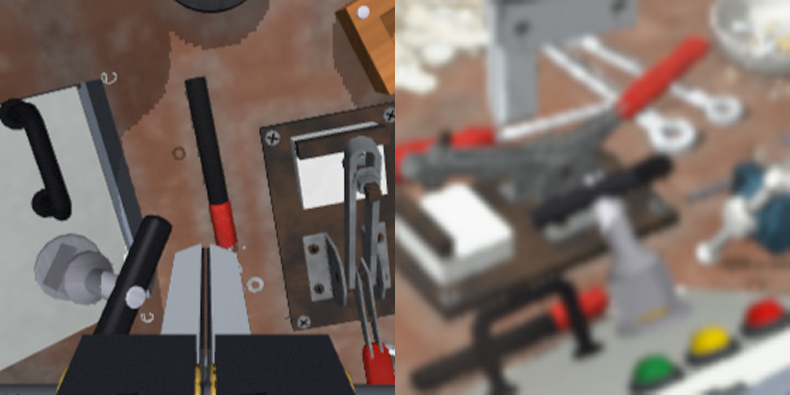

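```bash
python3 - <<'E'
from fit import *
from scipy.optimize import least_squares
st=robot.sense();w=robot.get_image('wrist');t=robot.get_image('top')
cv2.imwrite('pics/t38.png',cv2.resize(t['image'][180:250,320:400],None,fx=8,fy=8,interpolation=cv2.INTER_CUBIC))
T=np.eye(4);T[:3,:3]=R.from_rotvec(st['eef_rot']).as_matrix();T[:3,3]=st['ee_pos']
V=np.linalg.inv(T@np.array(w['hand_eye']))
Rm=Rp(-1.4493);base=np.array([.5194,.0261,.0894]);n=Rm[:,2]
def proj(V,p,X):
    c=(np.array(V)@np.append(X,1))[:3];return np.array([p['fx']*c[0]/c[2]+p['cx'],p['fy']*c[1]/c[2]+p['cy']])
for s in (.062,.068):
  P=base+s*n
  for f in np.arange(.6,1.6,.2):
    b=Rm@np.array([np.cos(f),np.sin(f),0])
    o=[]
    for V_,p in ((V,w),(t['view'],t)):
        o+=[proj(V_,p,P).round(0),proj(V_,p,P+.042*b).round(0),proj(V_,p,P-.042*b).round(0)]
    print(s,f.round(1),'wrist C,T,B',*o[:3],'top C,T,B',*o[3:])
E
```

```text
0.062 0.6 wrist C,T,B [255. 279.] [217. 334.] [290. 229.] top C,T,B [339. 196.] [352. 181.] [326. 211.]
0.062 0.8 wrist C,T,B [255. 279.] [228. 337.] [281. 223.] top C,T,B [339. 196.] [349. 179.] [329. 213.]
0.062 1.0 wrist C,T,B [255. 279.] [240. 338.] [271. 220.] top C,T,B [339. 196.] [346. 177.] [332. 215.]
0.062 1.2 wrist C,T,B [255. 279.] [251. 337.] [259. 219.] top C,T,B [339. 196.] [342. 176.] [335. 217.]
0.062 1.4 wrist C,T,B [255. 279.] [263. 334.] [247. 220.] top C,T,B [339. 196.] [339. 175.] [339. 217.]
0.068 0.6 wrist C,T,B [258. 282.] [220. 338.] [294. 230.] top C,T,B [337. 196.] [351. 181.] [324. 211.]
0.068 0.8 wrist C,T,B [258. 282.] [231. 342.] [285. 225.] top C,T,B [337. 196.] [348. 178.] [327. 213.]
0.068 1.0 wrist C,T,B [258. 282.] [242. 343.] [274. 221.] top C,T,B [337. 196.] [345. 177.] [330. 215.]
0.068 1.2 wrist C,T,B [258. 282.] [254. 341.] [263. 220.] top C,T,B [337. 196.] [341. 175.] [334. 217.]
0.068 1.4 wrist C,T,B [258. 282.] [266. 338.] [250. 222.] top C,T,B [337. 196.] [337. 175.] [337. 217.]
```

View pics/t38.png

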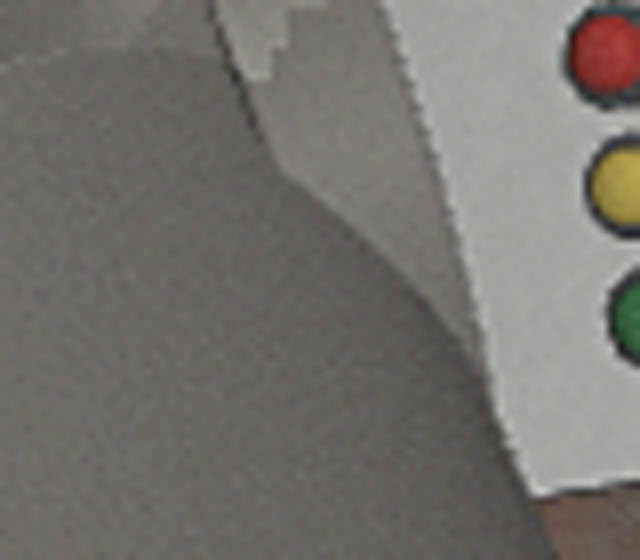

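Request:
play_rows --pt "0.0 0.003 0.003 -0.035 0" --pt "0.0 0.003 0.001 -0.0525 0" --pt "0.0 0.003 -0.006 -0.0525 0" --pt "0.0 0.003 -0.013 -0.0525 0" --pt "0.0 0.002 -0.02 -0.052 0" --pt "0.0 0.001 -0.027 -0.051 0" --pt "0.0 0.0005 -0.033 -0.05 0" --pt "0.0 0.0005 -0.037 -0.05 0"

```text
t: 39.52
ee_pos: [0.4857, 0.0725, 0.2118]
eef_rot: [0.087, 1.569, -0.083]
force: [-3.9, 19.6, 12.2]
finger_gap: 0.0003
```

```bash
python3 pic.py 39; python3 -c "
import cv2;a=cv2.imread('pics/scene_39.png')[170:240,300:370];cv2.imwrite('pics/z39.png',cv2.resize(a,None,fx=8,fy=8,interpolation=cv2.INTER_CUBIC))"
```

```text
t 39.52 ee [0.4857 0.0725 0.2118] grasp [0.4857 0.0727 0.1338] yawdeg 83.8 F [-3.9 19.6 12.2] M [ 4.16  1.01 -0.01] gap 0.0003 q [-0.54  0.24  0.3   2.11 -0.1   0.8   1.29]
```

View pics/z39.png

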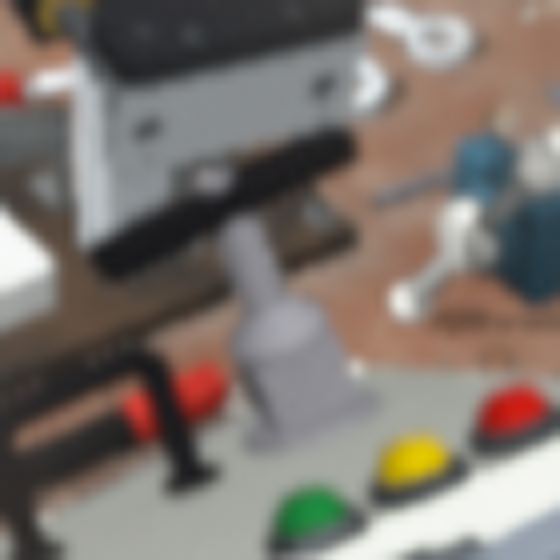

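View pics/c39.png

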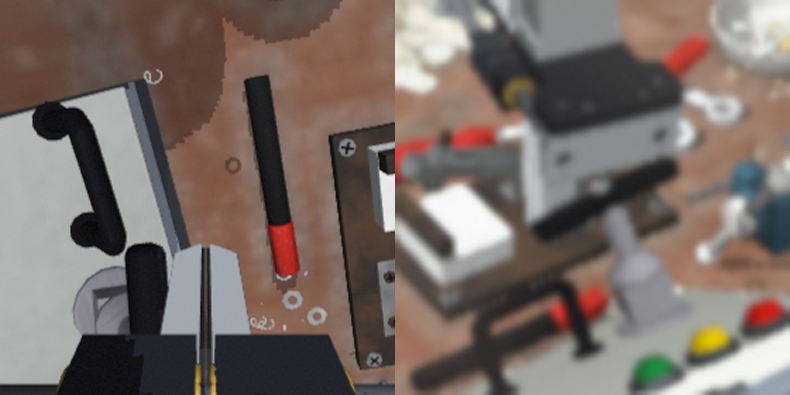

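Request:
play_rows --pt "0.0 0.0 -0.004 0 0" --pt "0.0 0.0 -0.008 0.001 0" --pt "0.0 0.001 -0.011 0.002 0" --pt "0.0 0.001 -0.011 0.002 0" --pt "0.0 0.0 0.01 0.004 0" --pt "0.0 -0.01 0.03 0.03 0.1"

```text
t: 40.12
ee_pos: [0.475, 0.1006, 0.2385]
eef_rot: [0.008, 1.575, -0.012]
force: [-0.2, 0.7, -0.9]
finger_gap: 0.0002
```

```bash
python3 pic.py 40; python3 -c "
import cv2;a=cv2.imread('pics/scene_40.png')[170:240,300:370];cv2.imwrite('pics/z40.png',cv2.resize(a,None,fx=8,fy=8,interpolation=cv2.INTER_CUBIC))"
```

```text
t 40.12 ee [0.475  0.1006 0.2385] grasp [0.4746 0.1004 0.1605] yawdeg 89.3 F [-0.2  0.7 -0.9] M [ 0.02  0.09 -0.05] gap 0.0002 q [-0.58  0.2   0.27  2.1  -0.07  0.86  1.29]
```

View pics/z40.png

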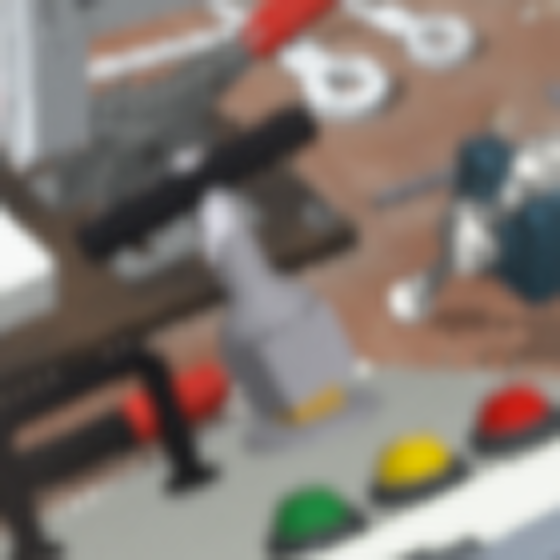

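View pics/c40.png

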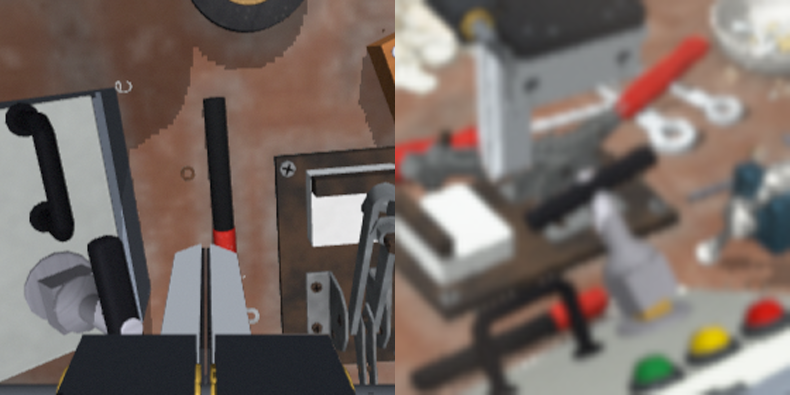

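```bash
python3 - <<'E'
from km import *
st=robot.sense();p=robot.get_image('scene')
b=np.array([.5194,.0261,.0894]);n=np.array([-.0644,.5273,.8473])
for l in ('key','key_bar'):
    for d in robot.mark_of(p,l)[:2]:
        w=cam2world(p,d['position']);o=w-b;print(l,w.round(4),round(d['confidence'],2),'along',(o@n).round(4),'perp',(o-(o@n)*n).round(4))
ps()
E
```

```text
key [0.5192 0.0313 0.0863] 0.68 along 0.0001 perp [-0.0002  0.0051 -0.0032]
key_bar [0.509  0.0707 0.1403] 0.66 along 0.0673 perp [-0.0061  0.0091 -0.0061]
t 40.37 ee [0.4756 0.1005 0.2408] grasp [0.4756 0.1005 0.1628] yawdeg 89.4 F [ 0.3 -1.1 -0.7] M [-0.03 -0.04  0.03] gap 0.0004 q [-0.58  0.19  0.27  2.1  -0.07  0.86  1.29]
```

Request:
play_rows --pt "0.035 -0.0286 -0.008 0.01 0.06" --pt "0.035 -0.0286 -0.04 0.01 0.13" --pt "0.035 -0.0286 -0.066 0.0 0.13" --pt "0.035 -0.0286 -0.066 -0.01 0.13" --pt "0.035 -0.0286 -0.066 -0.03 0.13" --pt "0.035 -0.0286 -0.066 -0.048 0.13" --pt "0.0 -0.0286 -0.066 -0.048 0.13" --pt "0.0 -0.0286 -0.066 -0.048 0.13"

```text
t: 41.03
ee_pos: [0.4465, 0.0345, 0.1921]
eef_rot: [-0.095, 1.572, 0.093]
force: [0.1, -0.1, 0.5]
finger_gap: 0.0249
```

Request:
play_rows --pt "0.0 0 0 0 0" --pt "0.0 0 0 0 0" --pt "0.0 0 0 0 0"

```text
t: 41.28
ee_pos: [0.4476, 0.0339, 0.1937]
eef_rot: [-0.095, 1.568, 0.093]
force: [2.4, -12.5, -2.6]
finger_gap: 0.0092
```

```bash
python3 pic.py 41; python3 - <<'E'
from fit import *
v=[.5067,-.1174,.1659,-1.4493]
h0=model(v,'handle')
for op in (.1,.2,.3,.45,.6,.75,.9,1.0,1.1,1.16): print(op,(model(v,'handle',op)-h0).round(4))
E
```

```text
t 41.28 ee [0.4476 0.0339 0.1937] grasp [0.4477 0.0338 0.1157] yawdeg 96.9 F [  2.4 -12.5  -2.6] M [-2.84 -0.7   0.05] gap 0.0092 q [-0.49  0.21  0.3   2.21 -0.09  0.73  1.56]
0.1 [-0.0005  0.0042  0.016 ]
0.2 [-0.0008  0.0068  0.0323]
0.3 [-0.0009  0.0078  0.0487]
0.45 [-0.0008  0.0061  0.0734]
0.6 [-0.0001  0.0009  0.0976]
0.75 [ 0.001  -0.0079  0.1207]
0.9 [ 0.0024 -0.02    0.1423]
1.0 [ 0.0036 -0.0298  0.1555]
1.1 [ 0.005  -0.0409  0.1677]
1.16 [ 0.0059 -0.0481  0.1744]
```

View pics/c41.png

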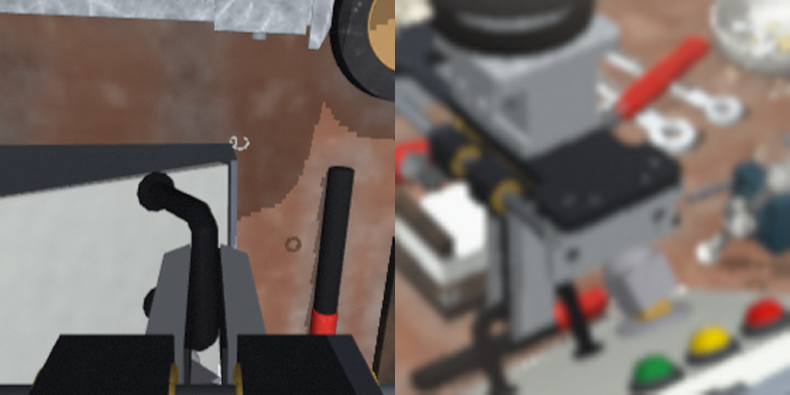

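Request:
play_rows --pt "0.0 -0.0003 0.002 0.008 0" --pt "0.0 -0.0006 0.0045 0.018 0" --pt "0.0 -0.0008 0.0068 0.0323 0" --pt "0.0 -0.0009 0.0078 0.0467 0" --pt "0.0 -0.0008 0.007 0.061 0" --pt "0.0 -0.0007 0.0055 0.075 0" --pt "0.0 -0.0003 0.003 0.088 0" --pt "0.0 0 0.0 0.101 0"

```text
t: 42.05
ee_pos: [0.447, 0.0344, 0.2947]
eef_rot: [-0.096, 1.568, 0.094]
force: [8.7, -10.0, -19.2]
finger_gap: 0.0092
```

```bash
python3 pic.py 42
```

```text
t 42.05 ee [0.447  0.0344 0.2947] grasp [0.447  0.0343 0.2167] yawdeg 96.9 F [  8.7 -10.  -19.2] M [-2.11 -2.01 -0.02] gap 0.0092 q [-0.52  0.05  0.31  2.12 -0.02  0.98  1.49]
```

View pics/scene_42.png

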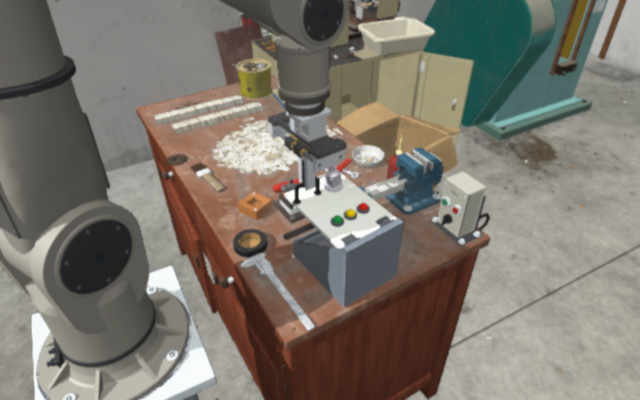

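Request:
play_rows --pt "0.0 0.0005 -0.004 0.0105 0" --pt "0.0 0.001 -0.0088 0.0197 0" --pt "0.0 0.0018 -0.015 0.031 0" --pt "0.0 0.0025 -0.0209 0.0413 0" --pt "0.0 0.0037 -0.0307 0.0545 0" --pt "0.0 0.0051 -0.0418 0.0667 0" --pt "0.0 0.0056 -0.0466 0.0712 0" --pt "0.0 0.0056 -0.0466 0.0712 0"

```text
t: 42.82
ee_pos: [0.4525, -0.0082, 0.3663]
eef_rot: [-0.092, 1.567, 0.101]
force: [-4.6, 23.0, 6.2]
finger_gap: 0.0091
```

```bash
python3 pic.py 43
```

```text
t 42.82 ee [ 0.4525 -0.0082  0.3663] grasp [ 0.4526 -0.0077  0.2883] yawdeg 97.1 F [-4.6 23.   6.2] M [ 5.33  1.33 -0.04] gap 0.0091 q [-0.47 -0.02  0.35  2.02  0.    1.14  1.57]
```

View pics/c43.png

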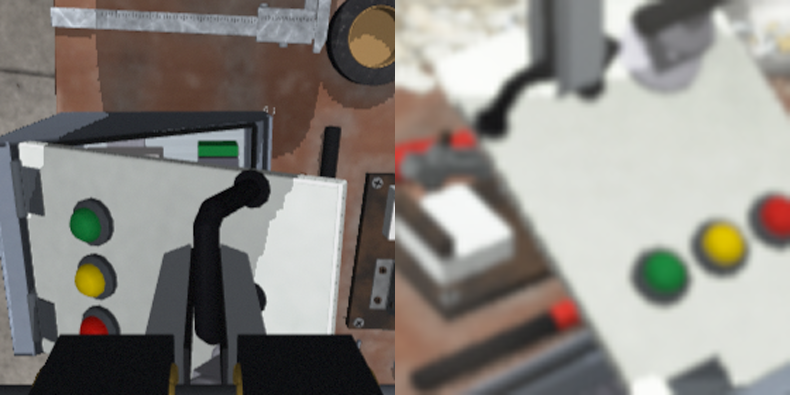

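Request:
play_rows --pt "0.0 0 0.003 -0.001 0" --pt "0.03 0 0.004 -0.001 0" --pt "0.03 0 0.004 -0.001 0" --pt "0.03 0 0.004 -0.001 0" --pt "0.03 0 0.004 -0.001 0" --pt "0.03 0 0.004 0.02 0" --pt "0.03 0 0.004 0.05 0" --pt "0.03 0 0.004 0.08 0"

```text
t: 43.58
ee_pos: [0.4523, -0.0075, 0.446]
eef_rot: [-0.095, 1.57, 0.094]
force: [0.7, 0.4, 0.7]
finger_gap: 0.0299
```

```bash
python3 pic.py 44;python3 - <<'E'
from fit import *
from h import *
p=robot.get_image('scene')
v=[.5067,-.1174,.1659,-1.4493]
for l in ('handle','spindle_base','spindle_tip'): print('model',l,model(v,l,1.1).round(4))
for l in ('handle','key','key_bar','spindle_base','marker','screwdriver'):
    for d in robot.mark_of(p,l)[:1]: print(l,cam2world(p,d['position']).round(4),round(d['confidence'],2))
E
```

```text
t 43.58 ee [ 0.4523 -0.0075  0.446 ] grasp [ 0.4522 -0.0076  0.368 ] yawdeg 96.9 F [0.7 0.4 0.7] M [ 0.05  0.   -0.04] gap 0.0299 q [-0.49 -0.08  0.34  1.89  0.03  1.32  1.54]
model handle [ 0.4529 -0.007   0.2833]
model spindle_base [0.5205 0.0174 0.2567]
model spindle_tip [0.5218 0.0061 0.2756]
handle [ 0.4528 -0.0091  0.2833] 0.84
key [0.519  0.0222 0.2554] 0.6
key_bar [ 0.5197 -0.0226  0.3075] 0.78
marker [0.4785 0.1233 0.0063] 0.49
```

View pics/scene_44.png

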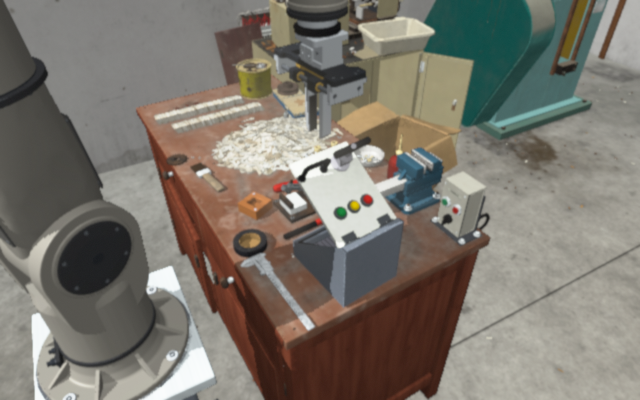

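View pics/c44.png

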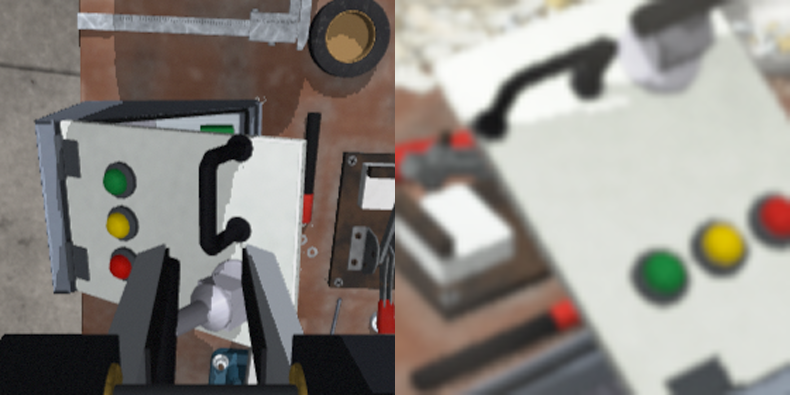

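```bash
python3 - <<'E'
from fit import *
v=[.5067,-.1174,.1659,-1.4493]
b=model(v,'spindle_base',1.1);n=Rp(v[3],1.1)[:,2]
for cam in ('wrist','scene','wrist'):
    st=robot.sense();p=robot.get_image(cam)
    for l in ('key','key_bar'):
        for d in robot.mark_of(p,l)[:1]:
            w=cam2world(p,d['position'],st);o=w-b;print(cam,l,w.round(4),round(d['confidence'],2),'along',(o@n).round(4),'perp',(o-(o@n)*n).round(4))
print(robot.sense()['t'])
E
```

```text
wrist key [0.5174 0.0202 0.2542] 0.68 along -0.0038 perp [-0.0029  0.0009  0.0007]
wrist key_bar [ 0.5153 -0.0287  0.3046] 0.62 along 0.0643 perp [-0.0091 -0.0133 -0.0072]
scene key [0.519  0.0244 0.2536] 0.94 along -0.0064 perp [-0.001   0.0038  0.0024]
scene key_bar [ 0.5148 -0.0189  0.3065] 0.92 along 0.0608 perp [-0.0094 -0.0052 -0.0024]
wrist key [0.5225 0.0178 0.2553] 0.71 along -0.0014 perp [ 0.0021 -0.0002 -0.0003]
wrist key_bar [ 0.5148 -0.0267  0.3058] 0.69 along 0.0642 perp [-0.0097 -0.0113 -0.006 ]
44.4833
```

```bash
python3 - <<'E'
from h import *
print(robot.finish_job())
E
```

```text
the job is handed in; nothing more can be done
None
```

The console is open and I handed the job in at about t = 44.5 s of the allowed 51 s. The key is on the spindle, the latch is turned, and the panel is up at its stop. The arm is clear of everything.

**How it went:**
- **First try at fitting the key:** it failed. The key had slid in the grip, so it missed the spindle, and on release it tipped forward and then fell against the front of the console.
- **Recovery:** I picked it up again, tilted it to the panel's angle against the stand and the console's rear edge, and it then slid fully home.
- **Latch:** I pushed the spindle in and started the turn with the key gripped. After that I finished the quarter turn by pushing on the cross-bar. Before the last turn the key worked loose and leaned forward, so I pressed it home again. It sprang out at about 1.5 rad by the camera.
- **Panel:** I lifted it by the bow handle to its stop, where the force rose to about 23 N, then let go and backed off.

**Last checks:**
- **Panel:** the handle was seen within about 2 mm of where it should be at 1.1 rad.
- **Key:** the mouth was seen about 2–8 mm from the fully-home point, where a single reading is good to about 4 mm. The limit is 8 mm. The cross-bar looked about 10° further over than the spindle axis, which is more than the play should allow.
- **Latch springing out:** just after the turn, brass was visible and the key read home within about 6 mm. With the panel up, the readings came out 1–6 mm low along the axis. I took that as camera and model error, but I could not measure the latch directly.
- **Marker and screwdriver:** the marker was unmoved within measurement. The network did not find the screwdriver in the last picture. I saw no contact with it, but its position is not confirmed.

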